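# Set the hank winder to length and hold it locked

## Robot

A 7-joint arm with a two-finger parallel gripper is mounted at the origin on a cart in front of the work surface, level with it; the furniture and walls round the work are solid. World frame = base frame: x ahead of the robot, y to its left, z up, the work surface at z = 0. Lengths are in m, angles in rad, forces in N, time in s.
With the tool pointing down it reaches from about 0.425 to 1.025 m from the base axis. Payload 3.6 kg.
Tool frame: the origin (TCP) lies at the very end of the fingers, on their centre line; the grasp point (between the pads) lies 19 mm behind it; z points along the fingers, y is the direction in which the jaws open and shut (so a half turn about z gives the same grasp; the last joint's range is limited). The gripper opens to 85 mm and grips with 20 to 120 N. Pads are 22 mm wide; open, the fingers measure 114 mm over their backs; the gripper's body (76 mm by 85 mm) begins 54 mm behind the grasp point. The pads swing forward as they close: fully open they stand 13 mm farther back than shut.
Start: joints at [1.101, 0.591, 0.048, 1.609, -0.033, 0.943, -0.034], TCP at [0.267, -0.674, 0.231] pointing down, gripper open.
Joint ranges: [-2.69, 2.69], [-0.47, 2.24], [-1.27, 1.36], [0.19, 2.51], [-1.53, 4.68], [0.08, 2.07], [-3.09, 3.09]. Speed limits (rad/s): [2.57, 2.57, 3.14, 3.14, 3.14, 3.14, 3.14].

## Interface

Orientations are given as a unit quaternion [w, x, y, z].
In Python, from rig import r gives the robot as it stands.
- The arm moves only by the tool servo_tool, never from a script. Its argument "commands" is a list that holds one entry, the list of rows, each a list of 7 numbers: the shift along the tool's x, y, z in m, then the turn, a rotation vector about the tool's x, y, z in degrees, then the closure in counts, from 0 (fully open) to 255 (shut). In form: [[[x, y, z, ax, ay, az, hand], ...]]. A call has exactly 8 rows; each row shifts and turns the commanded pose from where the row before left it, along the tool's axes as they then stand; what a row does not reach is not made up. A row lasts 1/8 s, in which the tool goes at most 62.5 mm and 10.7 degrees, less where a joint would pass 70% of its speed; a pose out of reach is approached as far as the arm can. A call is refused whole if a number of a shift passes 0.0625 or a number of a turn 10.7, either way. A call with a gripper value outside its range is refused whole. The fingers move at their own pace and stop on an object; "force" is the grip in N (left out, the last holds). Time passes only in rows, so rows that do not move let the fingers close, or fill a call up. It gives the time, the measured TCP pose, the force and the opening at its end, in the units of the state.
- r.get_obs(): the state, without advancing time (a new reading comes with each control period).
- r.grab_frame(name): name is "scene" or "top"; returns (picture, depth): 384x512x3 uint8, red, green, blue; 384x512 float32, m along the optical axis (not along the pixel's ray), 0 where there is no reading.
- r.camera_info(name): a dict with "fx", "fy", "cx", "cy" (pixels), "rvec" (rotation vector, rad) and "tvec" (3), from world to camera coordinates, as OpenCV has them. Camera axes: x right, y down, z forward; pixel columns grow to the right and rows downward; lengths in m; the calibration is good to about 2 mm. A picture is of the moment at which its call begins. camera_info takes no time and is no camera call.
- r.sign_off(): hands the job in, once; it reports no verdict.
The state is a dict: "time": time; "joints": joint angles; "joint_velocities": joint speeds; "joint_torque": joint torques, N m; "tcp_pos": TCP position; "eef_rot": TCP orientation; "ft_force": force on the tool from outside, world axes, zero at the start; "ft_torque": the same for the moment, N m; "opening": finger opening in m.
Only numpy, scipy, OpenCV 4.12 (cv2) and the standard library are available. Lean on these libraries where they do the work, as an engineer would, in place of code of your own. Each camera call takes 0.05 s, during which the arm holds its last target.

## Task

Get the ribbon hank winder ready for the next hank, leaving everything else on the table where it is. Push the round pin tin, left standing in the way beside the rail, along the table fully home into its sheet-metal bay at the far end. Then draw the sliding post out, cam lever still open, until its pointer faces the nose of the little brass length marker; a spring pulls it back, so hold it there while you squeeze the cam lever fully shut, and finish still gripping post and lever between the fingers, at the mark.

Things in the scene. Friction and masses are not known exactly. Their poses are not given: they have to be found in the camera images.
- winder: Hank winder, fixed to the table: aluminium rail about 250 long, 17 wide, top 24 mm up, on two wooden feet (40 x 44 x 36 mm). Origin on the table under the rail's middle; x along the rail from the near foot (fixed peg, top 71 mm up) to the far foot, y to the left of that, z up. Yaw varies. Beside the far foot, on the left, is the pin tin's bay. All offsets below are in these axes.
- slide_post (a joint): Travel of the grey sliding post along the rail, m: 0 = at rest by the near foot, grows towards the far foot, stop at 0.110. A spring pulls it back with about 3 N at 0 and 4.5 N at the stop. Shutting the cam lever locks it.
- block (a point): Middle of the sliding post's block, on the rail's axis, 25 mm above the table. The block is 46 mm long (x), reaches from 8 to 42 mm above the table, its flat right side is 16.5 mm right of the rail's axis. A wooden peg (17 mm across, top 82 mm up) stands 36 mm beyond this point (+x), on the rail's axis.
- draw_wing (a point): Middle of the near face of the draw wing: a plate 6 mm thick that stands out to the right at the far end of the block, y from -14 to -43 mm, 18 to 44 mm above the table. A finger standing beside the block's right side and moved to +x bears on this face and draws the post out. The wing is 23 mm beyond the block's middle.
- cam_lever (a joint): Cam lever on the left of the sliding post, rad: 0 = open, leaning out to the left; 0.60 = shut, upright. It stays where it is left: 3 to 4 N at its end moves it, 5 to 9 N over the last third, where its cam jams on the rail and locks the post. It starts nearly open. Its hinge lies along the rail, 20 mm left of the rail's axis, 16 mm above the table.
- lever_end (a point): Middle of the lever's rolled end (30 mm long along x, 9 mm thick), 37.5 mm from the hinge, 5 mm beyond the block's middle (+x). Open it is 41 mm left of the rail's axis (outside 46 mm) and 47 mm above the table; shut, 20 mm left (outside 25 mm) and 54 mm up. So the post measures 63 mm from rubber pad to open lever and 42 mm with the lever shut.
- pointer (a point): Tip of the small dark pointer low on the right of the sliding post, over the steel scale strip (strip 6 mm high, 17 to 30 mm right of the rail's axis); 8 mm above the table, 18.5 mm on the near side of the block's middle. It moves with the post.
- marker_nose (a point): Tip of the nose of the small brass length marker (12 x 10 x 12 mm), clipped to the scale strip right of the rail; its place along the rail varies. Axes as the winder's. The post is at length when the pointer's tip is level with this nose along the rail (x).
- tin_center (a point): Centre of the round pin tin (62 mm across, 25 mm high, about 60 g, loose on the table), 12.5 mm above the table.
- tin_home (a point): Where the tin's centre stands when it is fully home in its bay, touching the end wall. Axes as the winder's. The bay is sheet metal 14 mm high, 68 mm wide inside, open towards the near end; its right wall (beside the far foot) starts 32 mm before this point, its left wall is flared outwards at the mouth.
- grip_pad (a point): Middle of the face of the ribbed black rubber pad on the block's right side, 42 mm long, 32 mm high, 25 mm above the table, 16.5 mm right of the rail's axis. Axes as the winder's.
Not all that is in view belongs to the job. Of the things that look like the part that bears tin_center, the larger one is meant.

How it is judged:
By the outcome, as a careful person would: the job done as asked, in the order asked, and still so for the second after the job is handed in, while the arm keeps its last pose, push and grip.
It also fails if it takes over 51 s, if anything falls off the work surface, if the arm or the gripper's body presses on something with over 40 N, if the wrist force passes 120 N, or if a joint passes its speed limit or range.

## Working session

There is one attempt and no reset: what is moved stays moved. The work goes in short steps, Python scripts to look and compute and a tool call to move; the robot and the scene stay as the last step left them, time stands still between calls to the robot, and variables do not carry over. Pictures are saved under pics/ and viewed, and the job is handed in when it is done.

Besides the shell and the picture viewer there is one more tool, called by a JSON object that holds its "name" and its "arguments". servo_tool: Moves the arm, as the interface text tells. Its arguments: {"type":"object","properties":{"commands":{"type":"array","items":{"type":"array","items":{"type":"array","items":{"type":"number"}}}},"force":{"type":"number"}},"required":["commands"]}

```bash
ls; mkdir -p pics; python3 - <<'E'
from rig import r
import cv2, numpy as np, json
o=r.get_obs(); print({k:np.round(v,4).tolist() for k,v in o.items()})
for n in ("scene","top"):
    p,d=r.grab_frame(n); cv2.imwrite(f"pics/{n}0.png",p[:,:,::-1]); np.savez(f"pics/{n}0.npz",p=p,d=d)
    print(n,r.camera_info(n))
E
```

```text
pics
{'time': 0.0, 'joints': [1.1005, 0.5921, 0.0483, 1.6098, -0.0333, 0.9427, -0.0337], 'joint_velocities': [-0.0001, 0.0012, 0.0003, -0.0011, -0.0006, -0.0005, 0.002], 'joint_torque': [-0.0005, -54.8696, 1.546, -19.8125, 0.0093, 0.0087, -0.0], 'tcp_pos': [0.2665, -0.6734, 0.2302], 'eef_rot': [-0.0011, 0.9823, 0.1873, -0.0003], 'ft_force': [0.0867, 0.1963, -0.2103], 'ft_torque': [-0.0478, 0.0196, 0.0043], 'opening': 0.0856}
scene {'fx': 424.26953370706383, 'fy': 424.26953370706383, 'cx': 263.2620618775441, 'cy': 193.9389816278628, 'rvec': array([ 2.02816458, -0.87018901,  0.47966149]), 'tvec': array([-0.36781928,  0.29739835,  0.50311672])}
top {'fx': 442.59545904199075, 'fy': 442.59545904199075, 'cx': 250.17946846585946, 'cy': 191.1631733921125, 'rvec': array([ 2.17398555, -2.13904305,  0.13580945]), 'tvec': array([0.04810845, 0.55925409, 0.83990217])}
```

View pics/scene0.png

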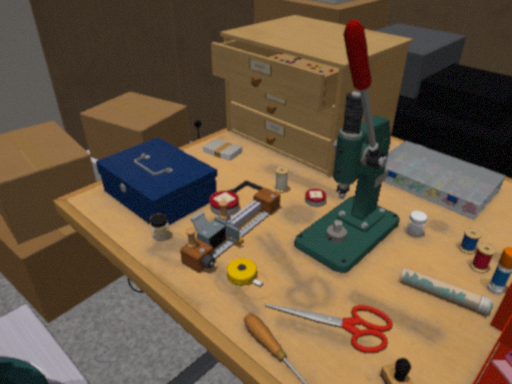

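View pics/top0.png

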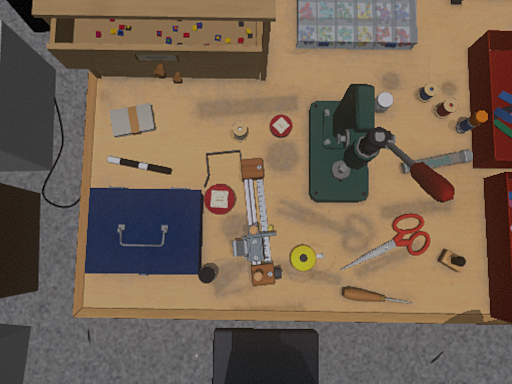

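The top view shows the near foot at about (262,273), the far foot at (252,168), and the bay frame at (205-240, 152-185). There are two red and white tins: the larger at (220,198) beside the rail, and a smaller one at (281,126). Next I'll enlarge the crops.

```bash
python3 - <<'E'
import cv2, numpy as np
a=cv2.imread('pics/top0.png')[105:295,180:330]; cv2.imwrite('pics/topc.png',cv2.resize(a,None,fx=3.1,fy=3.1,interpolation=cv2.INTER_CUBIC))
a=cv2.imread('pics/scene0.png')[160:300,150:340]; cv2.imwrite('pics/scenec.png',cv2.resize(a,None,fx=4,fy=4,interpolation=cv2.INTER_CUBIC))
E
cat > h.py <<'E'
import cv2, numpy as np
from rig import r
from scipy.spatial.transform import Rotation as R
def cam(n):
    c=r.camera_info(n); M=cv2.Rodrigues(c['rvec'])[0]; return c,M,np.asarray(c['tvec']).ravel()
def ray(n,u,v):
    c,M,t=cam(n); d=M.T@np.array([(u-c['cx'])/c['fx'],(v-c['cy'])/c['fy'],1.]); return -M.T@t,d
def plane(n,u,v,z):
    o,d=ray(n,u,v); return o+d*(z-o[2])/d[2]
def dep(n,u,v,D):
    o,d=ray(n,u,v); return o+d*D[int(round(v)),int(round(u))]
def cloud(n,D):
    c,M,t=cam(n); v,u=np.mgrid[:D.shape[0],:D.shape[1]]
    P=np.stack([(u-c['cx'])/c['fx']*D,(v-c['cy'])/c['fy']*D,D],-1)-t
    return P@M
def proj(n,p):
    c,M,t=cam(n); q=M@np.asarray(p)+t; return c['fx']*q[0]/q[2]+c['cx'],c['fy']*q[1]/q[2]+c['cy']
def tri(u1,u2,n1='top',n2='scene'):
    o1,d1=ray(n1,*u1);o2,d2=ray(n2,*u2)
    s=np.linalg.lstsq(np.stack([d1,-d2],1),o2-o1,rcond=None)[0]
    a,b=o1+s[0]*d1,o2+s[1]*d2; return (a+b)/2,np.linalg.norm(a-b)
E
python3 - <<'E'
from h import *
for n in('top','scene'): print(n,ray(n,256,192)[0])
for uv in [(262,273),(252,168),(220,198),(281,126)]: print(uv,plane('top',*uv,0.025))
E
```

```text
top [0.44875904 0.05640715 0.90329883]
scene [ 0.06418962 -0.43362997  0.53358033]
(262, 273) [0.39885    0.03147017 0.025     ]
(252, 168) [0.60674596 0.05426514 0.025     ]
(220, 198) [0.5449483  0.11718468 0.025     ]
(281, 126) [ 0.69456209 -0.00348057  0.025     ]
```

View pics/topc.png

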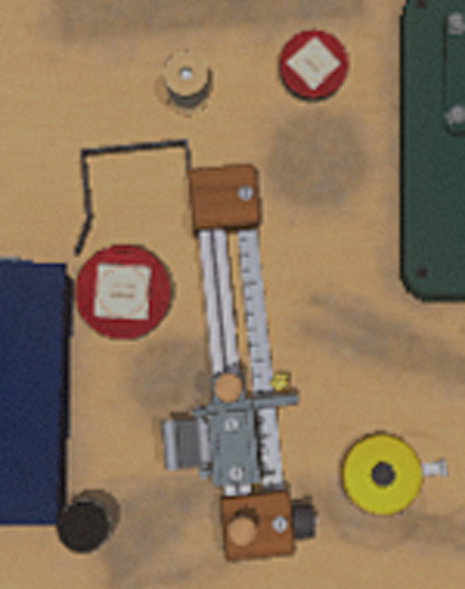

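View pics/scenec.png

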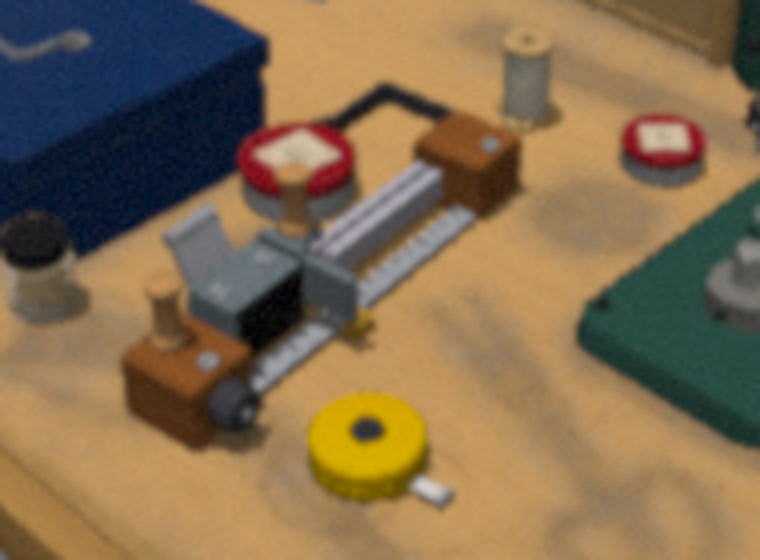

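The tin to use is the larger one at top (220,198), 62 mm against the smaller at (281,126). It also stands beside the rail by the bay, as described. Next I'll measure everything.

```bash
python3 - <<'E'
from h import *
for n in('top','scene'):
    z=np.load(f'pics/{n}0.npz');p,D=z['p'],z['d'];P=cloud(n,D)
    hsv=cv2.cvtColor(p,cv2.COLOR_RGB2HSV);H,S,V=[hsv[...,i].astype(int) for i in range(3)]
    X,Y,Z=P[...,0],P[...,1],P[...,2]
    tab=(abs(Z)<.01)&(X>.4)&(X<.7)&(abs(Y)<.2); print(n,'table z',np.median(Z[tab]))
    red=((H<7)|(H>172))&(S>140)&(V>80)&(Z>.0)&(Z<.05)
    k,l,st,c=cv2.connectedComponentsWithStats(red.astype(np.uint8))
    for i in range(1,k):
        if st[i,4]>80:
            m=l==i; cnt=max(cv2.findContours(m.astype(np.uint8),0,2)[0],key=cv2.contourArea)
            (u,v),(a,b),_=cv2.fitEllipse(cnt); w=plane(n,u,v,.025); print(' red',np.round((u,v,a,b),1),'w@25',np.round(w,4),'medZ',np.median(Z[m]))
    brown=(H<14)&(S>110)&(V<190)&(Z>.030)&(Z<.042)&(X>.3)&(X<.75)&(abs(Y)<.15)
    k,l,st,c=cv2.connectedComponentsWithStats(brown.astype(np.uint8))
    for i in range(1,k):
        if st[i,4]>40:
            m=l==i; xy=P[m][:,:2].astype(np.float32); print(' brown',np.round(c[i]),st[i,4],np.median(Z[m]),cv2.minAreaRect(xy))
    blue=(H>105)&(H<130)&(S>120)&(X>.3)&(X<.75)&(Y>.05)&(Y<.5)
    print(' blue z',np.percentile(Z[blue],[5,50,90,95,99]))
    m=blue&(Z>.02); print(' blue ymin', np.percentile(Y[m],[0.2,1,3]), 'x', np.percentile(X[m],[1,99]))
E
```

```text
top table z -0.0003533016613885499
 red [500.8  74.8  22.2  64.9] w@25 [ 0.811  -0.4577  0.025 ] medZ 0.0021880987034847577
 red [280.7 125.1  20.9  21. ] w@25 [ 0.6963 -0.0029  0.025 ] medZ 0.017181346599460252
 red [501.9 145.   18.3  34.7] w@25 [ 0.6623 -0.4518  0.025 ] medZ 0.0023392749662617
 red [219.1 198.8  29.2  29.6] w@25 [0.5433 0.1189 0.025 ] medZ 0.023784510099638122
 red [410.5 233.6  33.   43.4] w@25 [ 0.4804 -0.2612  0.025 ] medZ 0.008364911150095739
 brown [252. 168.] 380 0.03524948375423076 ((0.6047987341880798, 0.054462552070617676), (0.039180148392915726, 0.04358654096722603), 7.083066940307617)
 brown [263. 274.] 330 0.03534977166160458 ((0.3971274197101593, 0.030474405735731125), (0.03852832317352295, 0.04280519858002663), 6.616021156311035)
 blue z [0.07481461 0.07719779 0.07907186 0.0796236  0.08079786]
 blue ymin [0.05640715 0.1541095  0.16064257] x [0.39941302 0.55346031]
scene table z 0.002885396353599453
 red [315.5 194.5  12.3  18.5] w@25 [ 0.6933 -0.0072  0.025 ] medZ 0.02077249156540992
 red [223.7 199.4  16.5  24.8] w@25 [0.5439 0.1195 0.025 ] medZ 0.0
[... 191 characters left out ...]
 red [367.  328.   42.6  47.7] w@25 [ 0.4677 -0.2735  0.025 ] medZ 0.010533477305865104
 red [501.5 317.2  14.3  25. ] w@25 [ 0.6261 -0.4103  0.025 ] medZ 0.0275981351317946
 red [464.  469.6  33.3 280.5] w@25 [ 0.3772 -0.4522  0.025 ] medZ 0.005013101852579704
 brown [266. 196.] 167 0.03830889757310468 ((0.6044812202453613, 0.05436759442090988), (0.03497946262359619, 0.04355979710817337), 8.114554405212402)
 brown [198. 250.] 250 0.038061007969620975 ((0.39788660407066345, 0.03004102036356926), (0.03968384861946106, 0.04257742688059807), 4.951225757598877)
 blue z [0.01851999 0.08006149 0.08167779 0.08201821 0.08262393]
 blue ymin [0.15073921 0.15147432 0.15225988] x [0.39846106 0.55000057]
```

```bash
cat >> h.py <<'E'
A,B=np.array([.3973,.0303]),np.array([.6047,.0544])
O=(A+B)/2; e=(B-A)/np.linalg.norm(B-A); yaw=np.arctan2(e[1],e[0]); nrm=np.array([-e[1],e[0]])
def w2l(p): q=np.asarray(p)[:2]-O; return np.array([q@e,q@nrm])
def l2w(x,y,z): return np.r_[O+x*e+y*nrm,z]
def hsvs(p): 
    h=cv2.cvtColor(p,cv2.COLOR_RGB2HSV).astype(int); return h[...,0],h[...,1],h[...,2]
E
python3 - <<'E'
from h import *
print(O,np.degrees(yaw))
for n in('top','scene'):
    z=np.load(f'pics/{n}0.npz');p,D=z['p'],z['d'];P=cloud(n,D);H,S,V=hsvs(p)
    X,Y,Z=P[...,0],P[...,1],P[...,2]
    lx=(P[...,:2]-O)@e; ly=(P[...,:2]-O)@nrm
    # peg tops: points with z 0.074-0.085 near axis
    m=(abs(ly)<.02)&(abs(lx)<.13)
    for lo,hi in((.066,.074),(.076,.088)):
        q=m&(Z>lo)&(Z<hi)
        if q.sum(): print(n,lo,'peg',q.sum(),'lx',lx[q].mean(),lx[q].min(),lx[q].max(),'ly',ly[q].mean(),'z',np.median(Z[q]), np.argwhere(q).mean(0))
    yel=(H>18)&(H<34)&(S>130)&(V>100)&(abs(lx)<.1)&(ly>-.055)&(ly<.0)&(Z<.03)
    k,l,st,c=cv2.connectedComponentsWithStats(yel.astype(np.uint8))
    for i in range(1,k):
        if st[i,4]>4: q=l==i; print(n,'yel',c[i],st[i],'lx',lx[q].min(),lx[q].max(),'ly',ly[q].min(),ly[q].max(),'z',np.percentile(Z[q],[5,95]))
    blk=(Z>.036)&(Z<.046)&(abs(ly)<.05)&(lx>-.08)&(lx<.05)&(S<80)
    print(n,'block top lx',np.percentile(lx[blk],[1,50,99]),'ly',np.percentile(ly[blk],[1,99]))
    wing=blk&(ly<-.022)&(ly>-.045)
    if wing.sum(): print('wing',wing.sum(),np.percentile(lx[wing],[2,50,98]),np.percentile(ly[wing],[0,100]))
    lev=(Z>.036)&(Z<.06)&(ly>.025)&(ly<.06)&(lx>-.08)&(lx<.03)&(S<80)
    print('lever lx',np.percentile(lx[lev],[1,99]),'ly',np.percentile(ly[lev],[1,99]),np.percentile(Z[lev],[1,99]))
    bay=(V<75)&(Z>.002)&(Z<.03)&(lx>.05)&(lx<.16)&(ly>.015)&(ly<.12)&(S<120)
    print('bay',bay.sum(),np.percentile(lx[bay],[1,99]),np.percentile(ly[bay],[1,99]))
    q=bay&(ly>.035)&(ly<.08); print(' endwall lx',np.percentile(lx[q],[5,50,95]),np.median(Z[q]))
    q=bay&(lx>.085)&(lx<.11); 
    for s in(ly<.05,ly>.06):
        w=q&s; 
        if w.sum(): print(' side ly',w.sum(),np.percentile(ly[w],[5,50,95]),np.median(Z[w]))
def crop(n,c,hw,f,out):
    z=np.load(f'pics/{n}0.npz');u,v=map(int,c);w,h=hw
    a=z['p'][v-h:v+h,u-w:u+w,::-1];cv2.imwrite(out,cv2.resize(a,None,fx=f,fy=f,interpolation=cv2.INTER_CUBIC))
crop('top',(255,245),(45,40),8,'pics/z1.png');crop('scene',(225,240),(50,40),8,'pics/z2.png')
E
```

```text
[0.501   0.04235] 6.628077356951003
top 0.066 peg 63 lx -0.10499867294495992 -0.11260507896992673 -0.09739432185139031 ly 0.0100494706938496 z 0.06881535874917205 [276.11111111 257.92063492]
top 0.076 peg 62 lx -0.01942329851841816 -0.027147811298693234 -0.012028923372555345 ly 0.009938297390916857 z 0.07978813979018848 [229.83870968 253.40322581]
top yel [270.0952381  227.52380952] [268 225   6   6  21] lx -0.021039859022073136 -0.010259889354236138 ly -0.030136810281906155 -0.02033428901380762 z [0.00590828 0.01150772]
top block top lx [-0.07743291 -0.05042065 -0.01545286] ly [-0.02917021  0.04230665]
wing 13 [-0.03186307 -0.02980785 -0.02662862] [-0.03170738 -0.02334019]
lever lx [-0.06441539 -0.03592102] ly [0.03779981 0.05292969] [0.0363935  0.05551196]
bay 98 [0.05188564 0.14895214] [0.02088934 0.10537786]
 endwall lx [0.14672203 0.14748991 0.14870597] 0.012794138160168214
 side ly 1 [0.02004101 0.02004101 0.02004101] 0.01663147437024294
 side ly 17 [0.08924998 0.0923046  0.09752139] 0.013495918573224094
scene 0.066 peg 82 lx -0.0811191267549382 -0.1104128596984981 -0.016124024
[... 337 characters left out ...]
14898789596854 ly -0.032158321042030806 -0.024248630391720608 z [0.00540553 0.01622415]
scene yel [226.14285714 268.        ] [226 265   2   7   7] lx -0.08870237858956087 -0.07603590230122824 ly -0.054186270524502485 -0.045645518907528555 z [0.00143436 0.00309427]
scene block top lx [-0.07576293 -0.0504723  -0.0237767 ] ly [-0.03136608  0.0435846 ]
wing 31 [-0.03028476 -0.02818041 -0.02353897] [-0.03249127 -0.02271967]
lever lx [-0.07191341 -0.03385916] ly [0.02526013 0.05274339] [0.03613936 0.0563666 ]
bay 110 [0.05096258 0.1524756 ] [0.04259505 0.10685816]
 endwall lx [0.0529662  0.14979322 0.15203868] 0.011113360848808708
 side ly 6 [0.08965792 0.09111289 0.09254105] 0.012782416545902646
```

View pics/z1.png

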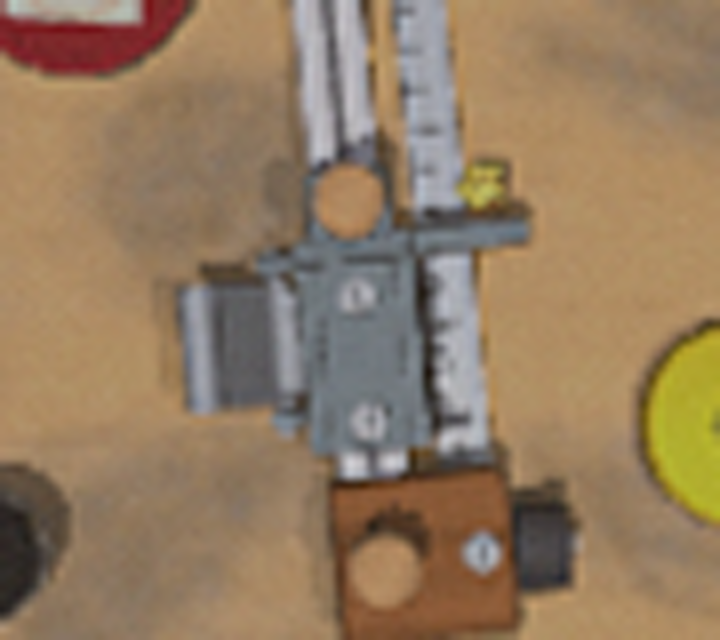

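View pics/z2.png

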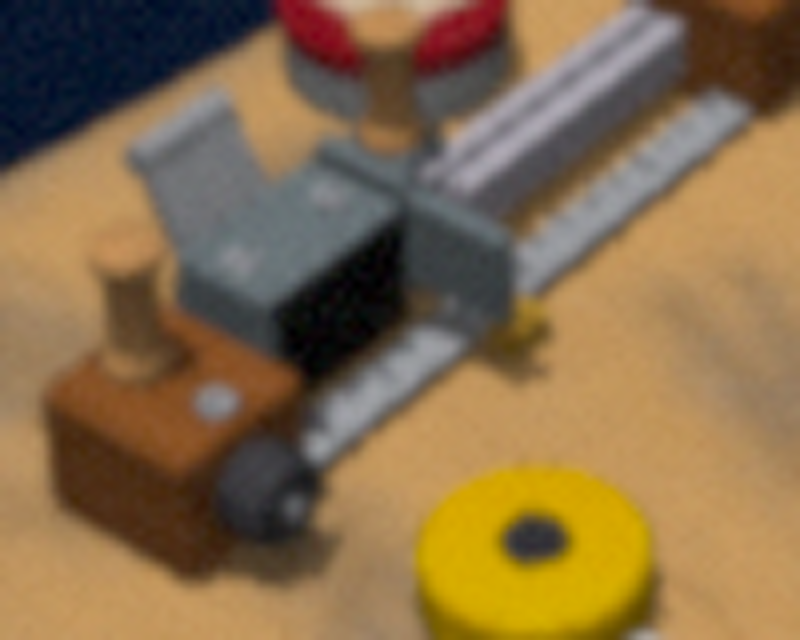

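```bash
sed -i 's/^O=(A+B)\/2; e=/e=/; s/^def w2l/O=(A+B)\/2+.010*nrm\ndef w2l/' h.py; cat >> h.py <<'E'
def goto(lx,ly,z,ang=0):
    """tool shift needed (tool axes) and turn to align tool x with winder x"""
    o=r.get_obs(); q=o['eef_rot']; T=R.from_quat([q[1],q[2],q[3],q[0]]).as_matrix()
    d=T.T@(l2w(lx,ly,z)-o['tcp_pos'])
    c,s=np.cos(yaw),np.sin(yaw); G=np.array([[c,s,0],[s,-c,0],[0,0,-1.]])
    rv=np.degrees(R.from_matrix(T.T@G).as_rotvec())
    print('t',o['time'],'tcp local',np.round(np.r_[w2l(o['tcp_pos']),o['tcp_pos'][2]]*1000,1),'aligned shift mm',np.round(G.T@(l2w(lx,ly,z)-o['tcp_pos'])*1000,1),'turn',np.round(rv,2),'open',round(o['opening']*1000,1),'F',np.round(G.T@o['ft_force'],1))
E
python3 - <<'E'
from h import *
print(O,w2l(O)); print('tin',w2l([.5435,.119]),w2l([.5439,.1195]))
print('nose px',w2l(plane('top',268.1,228.7,.010)),w2l(plane('top',268.1,228.7,.006)))
goto(0,.061,.10)
z=np.load('pics/top0.npz');P=cloud('top',z['d']);
m=(P[...,2]>.1)&(P[...,0]<.6)&(P[...,1]<0.3); print('tall',m.sum(),P[m].min(0) if m.sum() else '',P[m].max(0) if m.sum() else '')
E
```

```text
[0.49984576 0.05228316] [0. 0.]
tin [0.05106319 0.06123218] [0.05151823 0.06168267]
nose px [-0.01747584 -0.03058087] [-0.017329   -0.03076255]
t 0.1 tcp local [-315.6 -693.9  230.2] aligned shift mm [ 315.6 -754.9  130.2] turn [-0.12  0.02 14.97] open 85.2 F [-0.4 -0.1  0.1]
tall 2645 [ 0.44875904 -0.16985486  0.15473203] [0.59989754 0.05640715 0.90329883]
```

{"name": "servo_tool", "arguments": {"commands": [[[0, 0, 0, 0, 0, 7.5, 190], [0, 0, 0, 0, 0, 7.5, 190], [0.02, -0.05, 0, 0, 0, 0, 190], [0.02, -0.05, 0, 0, 0, 0, 190], [0.02, -0.05, 0, 0, 0, 0, 190], [0.02, -0.05, 0, 0, 0, 0, 190], [0.02, -0.05, 0, 0, 0, 0, 190], [0.02, -0.05, 0, 0, 0, 0, 190]]], "force": 40}}

```text
time: 1.1
tcp_pos: [0.3517, -0.3604, 0.2311]
eef_rot: [-0.0, 0.998, 0.057, -0.0]
ft_force: [0.1, 0.7, -0.3]
opening: 0.022
```

{"name": "servo_tool", "arguments": {"commands": [[[0.02, -0.05, 0, 0, 0, 0, 190], [0.02, -0.05, 0, 0, 0, 0, 190], [0.02, -0.05, 0, 0, 0, 0, 190], [0.02, -0.05, 0, 0, 0, 0, 190], [0.02, -0.05, 0, 0, 0, 0, 190], [0.02, -0.05, 0, 0, 0, 0, 190], [0.02, -0.05, 0.0, 0, 0, 0, 190], [0.02, -0.05, 0.0, 0, 0, 0, 190]]]}}

```text
time: 2.1
tcp_pos: [0.4646, 0.0549, 0.2312]
eef_rot: [0.0, 0.998, 0.057, -0.0]
ft_force: [1.1, 0.3, 0.3]
opening: 0.0219
```

```bash
python3 - <<'E'
from h import *
goto(-.002,.061,.012)
E
```

```text
t 2.1 tcp local [-34.7   6.7 231.2] aligned shift mm [ 32.7 -54.3 219.2] turn [ 0.01  0.01 -0.04] open 21.9 F [ 1.1 -0.2 -0.3]
```

{"name": "servo_tool", "arguments": {"commands": [[[0.016, -0.027, 0, 0, 0, 0, 190], [0.0165, -0.0275, 0.02, 0, 0, 0, 190], [0, 0, 0.05, 0, 0, 0, 190], [0, 0, 0.05, 0, 0, 0, 190], [0, 0, 0.04, 0, 0, 0, 190], [0, 0, 0.025, 0, 0, 0, 190], [0, 0, 0, 0, 0, 0, 190], [0, 0, 0, 0, 0, 0, 190]]]}}

```text
time: 3.1
tcp_pos: [0.4911, 0.1113, 0.0469]
eef_rot: [-0.0, 0.998, 0.057, 0.0]
ft_force: [0.9, -0.2, 0.0]
opening: 0.0217
```

```bash
python3 - <<'E'
from h import *
goto(-.002,.061,.012)
for n in('top','scene'):
    p,D=r.grab_frame(n); np.savez(f'pics/{n}1.npz',p=p,d=D)
    a=p[120:300,170:330,::-1] if n=='top' else p[120:300,140:330,::-1]
    cv2.imwrite(f'pics/{n}1.png',cv2.resize(a,None,fx=3,fy=3,interpolation=cv2.INTER_CUBIC))
E
```

```text
t 3.1 tcp local [-1.9 59.7 46.9] aligned shift mm [-0.1 -1.3 34.9] turn [-0.01 -0.05 -0.04] open 21.7 F [ 0.9  0.3 -0. ]
```

View pics/top1.png

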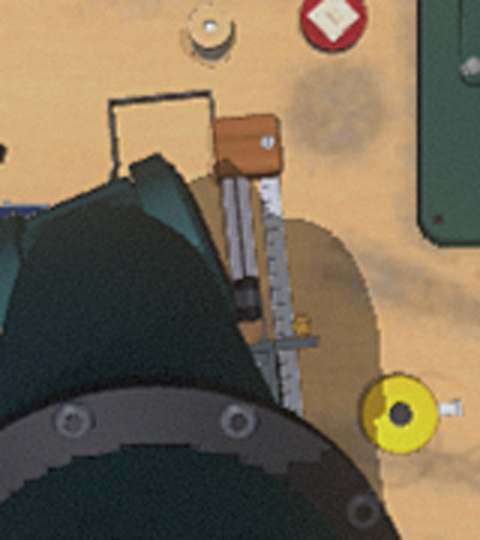

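View pics/scene1.png

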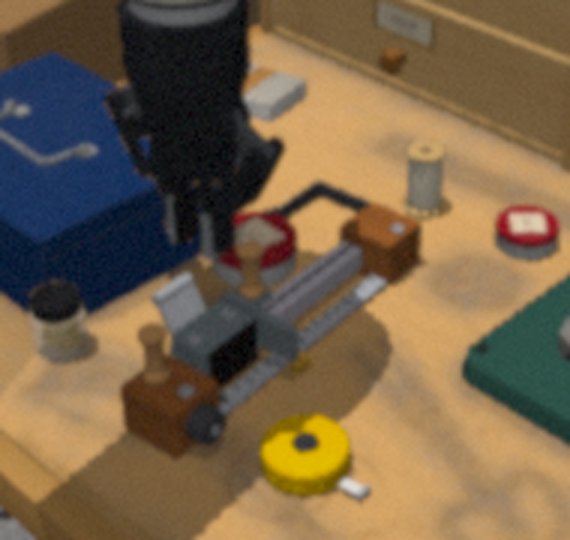

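The fingers stand behind the tin: top view hidden by the arm, scene crop shows tips at about (205,240) and the tin at (260,250). They are clear of the box, lever and peg, so I'll lower and check the force.

{"name": "servo_tool", "arguments": {"commands": [[[0, -0.001, 0.01, 0, 0, 0, 190], [0, 0, 0.01, 0, 0, 0, 190], [0, 0, 0.01, 0, 0, 0, 190], [0, 0, 0.005, 0, 0, 0, 190], [0, 0, 0, 0, 0, 0, 190], [0, 0, 0, 0, 0, 0, 190], [0.005, 0, 0, 0, 0, 0, 190], [0.005, 0.0, 0, 0, 0, 0, 190]]]}}

```text
time: 4.2
tcp_pos: [0.5003, 0.1124, 0.0114]
eef_rot: [0.001, 0.998, 0.057, -0.0]
ft_force: [-0.5, -0.0, -0.2]
opening: 0.0213
```

```bash
python3 - <<'E'
from h import *
goto(.0155,.061,.012)
E
```

```text
t 4.2 tcp local [ 7.4 59.7 11.4] aligned shift mm [ 8.1 -1.3 -0.6] turn [ 0.06  0.06 -0.1 ] open 21.3 F [-0.5 -0.   0.2]
```

{"name": "servo_tool", "arguments": {"commands": [[[0.005, 0, 0, 0, 0, 0, 190], [0.005, 0.001, 0, 0, 0, 0, 190], [0.005, 0.002, 0, 0, 0, 0, 190], [0.005, 0.002, 0, 0, 0, 0, 190], [0.005, 0.002, 0, 0, 0, 0, 190], [0.005, 0.002, 0, 0, 0, 0, 190], [0.005, 0.002, 0, 0, 0, 0, 190], [0.005, 0.001, 0, 0, 0, 0, 190]]]}}

```text
time: 5.2
tcp_pos: [0.5418, 0.1058, 0.0113]
eef_rot: [0.0, 0.998, 0.057, -0.0]
ft_force: [-1.4, -0.5, 0.5]
opening: 0.0218
```

```bash
python3 - <<'E'
from h import *
goto(.0755,.0475,.012)
for n in('top','scene'):
    p,D=r.grab_frame(n); np.savez(f'pics/{n}2.npz',p=p,d=D)
    a=p[120:300,170:330,::-1] if n=='top' else p[120:300,140:330,::-1]
    cv2.imwrite(f'pics/{n}2.png',cv2.resize(a,None,fx=3,fy=3,interpolation=cv2.INTER_CUBIC))
E
```

```text
t 5.2 tcp local [47.9 48.3 11.3] aligned shift mm [27.6  0.8 -0.7] turn [ 0.01  0.01 -0.05] open 21.8 F [-1.4  0.3 -0.5]
```

View pics/top2.png

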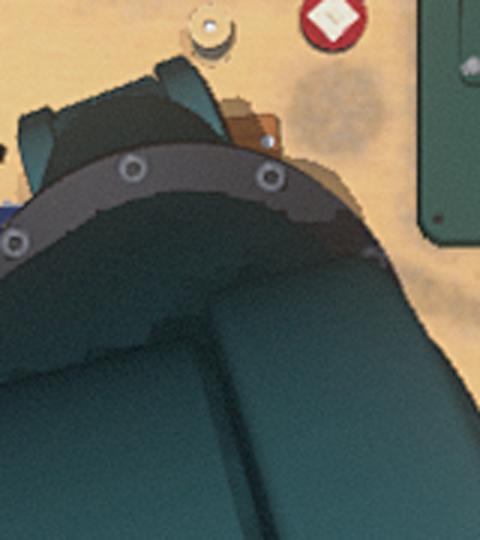

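View pics/scene2.png

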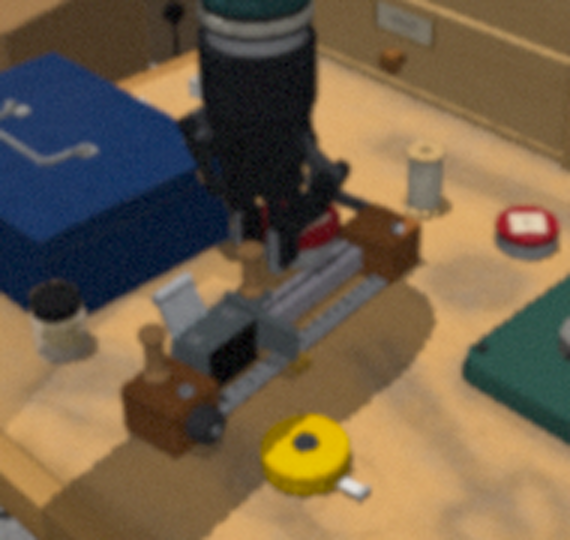

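The tin is riding in the finger cradle, with its red rim visible just ahead of the tips in the scene view. I'll continue slowly.

{"name": "servo_tool", "arguments": {"commands": [[[0.004, 0.0005, 0, 0, 0, 0, 190], [0.004, 0, 0, 0, 0, 0, 190], [0.004, 0, 0, 0, 0, 0, 190], [0.004, 0, 0, 0, 0, 0, 190], [0.003, 0, 0, 0, 0, 0, 190], [0.002, 0, 0, 0, 0, 0, 190], [0.001, 0, 0, 0, 0, 0, 190], [0, 0, 0, 0, 0, 0, 190]]]}}

```text
time: 6.3
tcp_pos: [0.5636, 0.1082, 0.0113]
eef_rot: [-0.0, 0.998, 0.058, 0.0]
ft_force: [0.8, 0.2, 0.5]
opening: 0.0216
```

```bash
python3 - <<'E'
from h import *
goto(.0755,.0475,.012)
E
```

```text
t 6.3 tcp local [69.8 48.2 11.3] aligned shift mm [ 5.7  0.7 -0.7] turn [-0.01 -0.02 -0.03] open 21.6 F [ 0.8 -0.1 -0.5]
```

{"name": "servo_tool", "arguments": {"commands": [[[0.001, 0.0, 0, 0, 0, 0, 190], [0.001, 0, 0, 0, 0, 0, 190], [0.001, 0, 0, 0, 0, 0, 190], [0.001, 0, 0, 0, 0, 0, 190], [0.0005, 0, 0, 0, 0, 0, 190], [0.0005, 0, 0, 0, 0, 0, 190], [0.0, 0, 0, 0, 0, 0, 190], [0, 0, 0, 0, 0, 0, 190]]]}}

```text
time: 7.3
tcp_pos: [0.5685, 0.1086, 0.0113]
eef_rot: [0.0, 0.998, 0.057, 0.0]
ft_force: [-0.8, 0.6, -0.1]
opening: 0.0215
```

```bash
python3 - <<'E'
from h import *
goto(.0755,.0475,.012)
E
```

```text
t 7.3 tcp local [74.7 48.  11.3] aligned shift mm [ 0.8  0.5 -0.7] turn [ 0.   -0.01 -0.04] open 21.5 F [-0.7 -0.7  0.1]
```

{"name": "servo_tool", "arguments": {"commands": [[[0.001, 0.0, 0, 0, 0, 0, 190], [0.001, 0, 0, 0, 0, 0, 190], [0.0005, 0, 0, 0, 0, 0, 190], [0.0005, 0, 0, 0, 0, 0, 190], [0.0, 0, 0, 0, 0, 0, 190], [0.0, 0, 0, 0, 0, 0, 190], [0.0, 0, 0, 0, 0, 0, 190], [0, 0, 0, 0, 0, 0, 190]]]}}

```text
time: 8.3
tcp_pos: [0.5715, 0.109, 0.0113]
eef_rot: [-0.0, 0.998, 0.058, 0.0]
ft_force: [-1.1, -0.1, 0.8]
opening: 0.0215
```

```bash
python3 - <<'E'
from h import *
goto(.0755,.0475,.012)
n='scene'
p,D=r.grab_frame(n); np.savez(f'pics/{n}3.npz',p=p,d=D)
cv2.imwrite(f'pics/{n}3.png',cv2.resize(p[150:260,190:310,::-1],None,fx=5,fy=5,interpolation=cv2.INTER_CUBIC))
E
```

```text
t 8.3 tcp local [77.7 48.1 11.3] aligned shift mm [-2.2  0.6 -0.7] turn [-0.   -0.01 -0.03] open 21.5 F [-1.1 -0.  -0.8]
```

View pics/scene3.png

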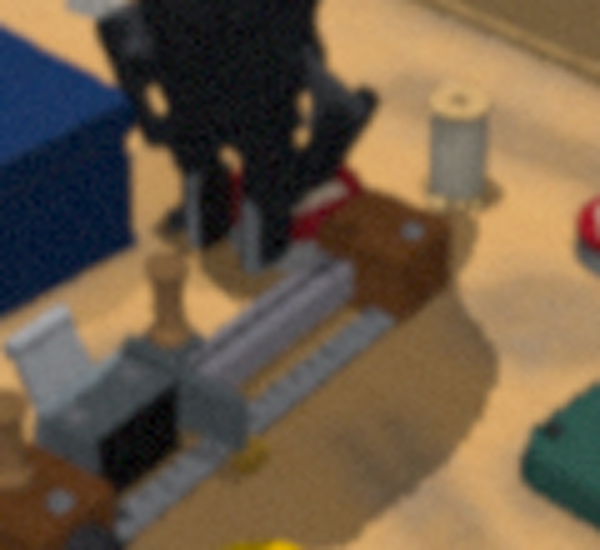

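{"name": "servo_tool", "arguments": {"commands": [[[0.001, 0.0, 0, 0, 0, 0, 190], [0.001, 0, 0, 0, 0, 0, 190], [0.001, 0, 0, 0, 0, 0, 190], [0, 0, 0, 0, 0, 0, 190], [0.0, 0, 0, 0, 0, 0, 190], [0.0, 0, 0, 0, 0, 0, 190], [0.0, 0, 0, 0, 0, 0, 190], [0, 0, 0, 0, 0, 0, 190]]]}}

```text
time: 9.35
tcp_pos: [0.5726, 0.1091, 0.0111]
eef_rot: [0.0, 0.998, 0.058, -0.002]
ft_force: [-4.6, -0.7, 4.2]
opening: 0.0222
```

{"name": "servo_tool", "arguments": {"commands": [[[0.001, 0.0, 0, 0, 0, 0, 190], [0.001, 0, 0, 0, 0, 0, 190], [0, 0, 0, 0, 0, 0, 190], [0, 0, 0, 0, 0, 0, 190], [-0.004, 0.0, 0, 0, 0, 0, 190], [-0.006, 0, 0, 0, 0, 0, 190], [-0.01, 0, 0, 0, 0, 0, 190], [-0.01, 0, -0.01, 0, 0, 0, 190]]]}}

```text
time: 10.35
tcp_pos: [0.5459, 0.106, 0.0211]
eef_rot: [0.0, 0.998, 0.057, -0.0]
ft_force: [-0.6, -0.2, 1.2]
opening: 0.0219
```

{"name": "servo_tool", "arguments": {"commands": [[[0, 0.0, -0.05, 0, 0, 0, 190], [0, 0, -0.05, 0, 0, 0, 120], [-0.04, 0.01, -0.05, 0, 0, 0, 60], [-0.05, 0.01, -0.05, 0, 0, 0, 0], [-0.05, 0.01, 0, 0, 0, 0, 0], [-0.03, 0.01, 0, 0, 0, 0, 0], [0, 0, 0, 0, 0, 0, 0], [0, 0, 0, 0, 0, 0, 0]]]}}

```text
time: 11.35
tcp_pos: [0.3907, 0.0497, 0.2139]
eef_rot: [-0.0, 0.998, 0.057, 0.001]
ft_force: [-0.1, -0.9, -0.0]
opening: 0.0857
```

```bash
python3 - <<'E'
from h import *
goto(-.043,.0148,.12)
for n in('top','scene'):
    p,D=r.grab_frame(n); np.savez(f'pics/{n}4.npz',p=p,d=D)
    H,S,V=hsvs(p);P=cloud(n,D);Z=P[...,2]
    lx=(P[...,:2]-O)@e; ly=(P[...,:2]-O)@nrm
    red=((H<7)|(H>172))&(S>130)&(V>60)&(Z>0)&(Z<.05)&(lx>0.05)&(lx<.2)&(ly>0)
    c=cv2.findContours(red.astype(np.uint8),0,2)[0]; c=max(c,key=cv2.contourArea); (u,v),ab,_=cv2.fitEllipse(c); print(n,u,v,ab,w2l(plane(n,u,v,.025)))
    bay=(V<75)&(Z>.004)&(Z<.03)&(lx>.12)&(lx<.17)&(ly>.02)&(ly<.07)&(S<120)
    if bay.sum(): print('end wall',bay.sum(),np.percentile(lx[bay],[5,50,95]))
    a=p[120:300,170:330,::-1] if n=='top' else p[150:260,190:310,::-1]
    cv2.imwrite(f'pics/{n}4.png',cv2.resize(a,None,fx=3.3 if n=='top' else 5,fy=3.3 if n=='top' else 5,interpolation=cv2.INTER_CUBIC))
E
```

```text
t 11.35 tcp local [-108.7   10.   213.9] aligned shift mm [65.7 -4.8 93.9] turn [-0.02 -0.16 -0.04] open 85.7 F [-0.2  0.9  0. ]
top 223.4871368408203 166.10723876953125 (29.174673080444336, 29.517000198364258) [0.11596053 0.04639831]
end wall 6 [0.14667425 0.1471947  0.14782299]
scene 247.81805419921875 188.1917266845703 (14.808258056640625, 25.13001823425293) [0.11599216 0.04813853]
```

View pics/top4.png

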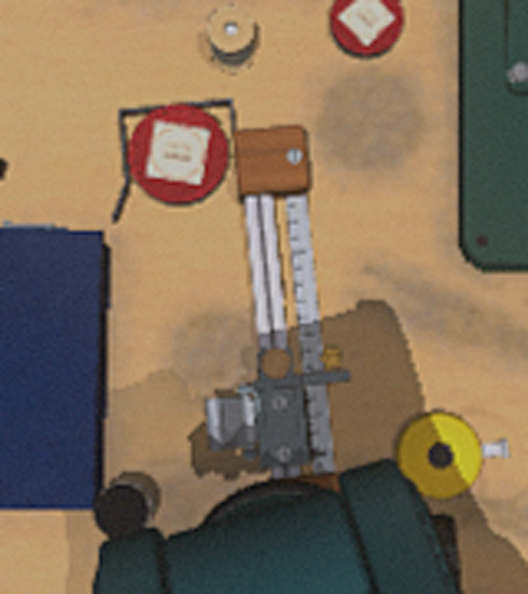

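View pics/scene4.png

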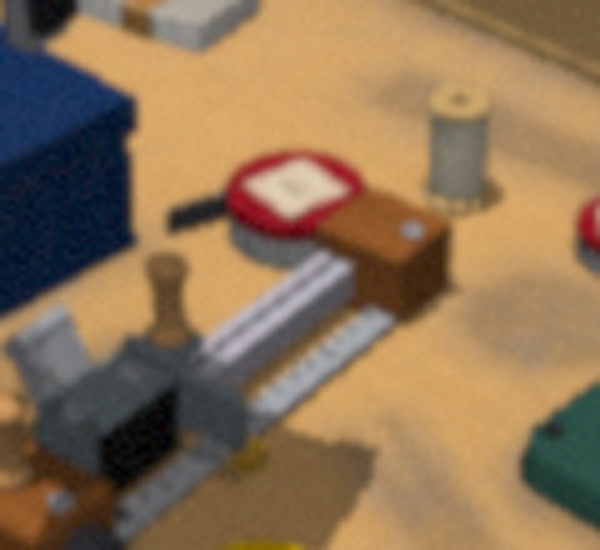

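The tin is home at (116, 47) mm in both views, touching the end wall at 147 mm. In the top view its rim meets the bar at crop (180,103). Next is the post.

{"name": "servo_tool", "arguments": {"commands": [[[0.03, -0.004, 0, 0, 0, 0, 0], [0.032, -0.003, 0.03, 0, 0, 0, 0], [0, 0, 0.04, 0, 0, 0, 0], [0, 0, 0.04, 0, 0, 0, 0], [0, 0, 0.02, 0, 0, 0, 0], [0, 0, 0, 0, 0, 0, 0], [0, 0, 0, 0, 0, 0, 0], [0, 0, 0, 0, 0, 0, 0]]]}}

```text
time: 12.45
tcp_pos: [0.4515, 0.0637, 0.0842]
eef_rot: [-0.0, 0.998, 0.057, 0.001]
ft_force: [-0.7, 0.3, 0.3]
opening: 0.0851
```

```bash
python3 - <<'E'
from h import *
goto(-.047,.017,.013)
n='scene'
p,D=r.grab_frame(n); np.savez(f'pics/{n}5.npz',p=p,d=D)
cv2.imwrite(f'pics/{n}5.png',cv2.resize(p[150:270,170:300,::-1],None,fx=5,fy=5,interpolation=cv2.INTER_CUBIC))
E
```

```text
t 12.45 tcp local [-46.7  16.9  84.2] aligned shift mm [-0.3 -0.1 71.2] turn [-0.02 -0.13 -0.04] open 85.1 F [-0.7 -0.4 -0.3]
```

View pics/scene5.png

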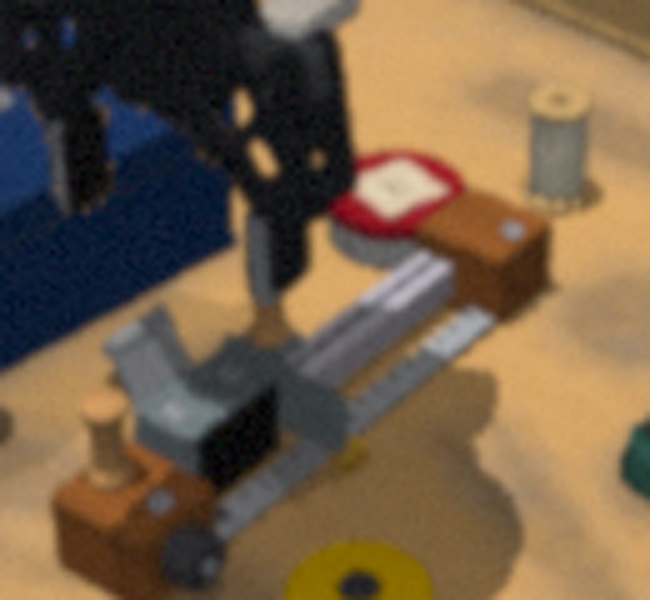

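{"name": "servo_tool", "arguments": {"commands": [[[0, 0, 0.02, 0, 0, 0, 0], [0, 0, 0.02, 0, 0, 0, 0], [0, 0, 0.015, 0, 0, 0, 0], [0, 0, 0.01, 0, 0, 0, 0], [0, 0, 0.005, 0, 0, 0, 46], [0, 0, 0, 0, 0, 0, 46], [0, 0, 0, 0, 0, 0, 46], [0, 0, 0, 0, 0, 0, 46]]]}}

```text
time: 13.5
tcp_pos: [0.4507, 0.0635, 0.0136]
eef_rot: [-0.0, 0.998, 0.057, 0.0]
ft_force: [-0.4, -0.4, -0.0]
opening: 0.0698
```

```bash
python3 - <<'E'
from h import *
goto(-.047,.017,.014)
n='scene'
p,D=r.grab_frame(n); np.savez(f'pics/{n}6.npz',p=p,d=D)
cv2.imwrite(f'pics/{n}6.png',cv2.resize(p[170:290,170:300,::-1],None,fx=5,fy=5,interpolation=cv2.INTER_CUBIC))
E
```

```text
t 13.5 tcp local [-47.5  16.8  13.6] aligned shift mm [ 0.5 -0.2 -0.4] turn [-0.01 -0.04 -0.04] open 69.8 F [-0.4  0.4  0. ]
```

View pics/scene6.png

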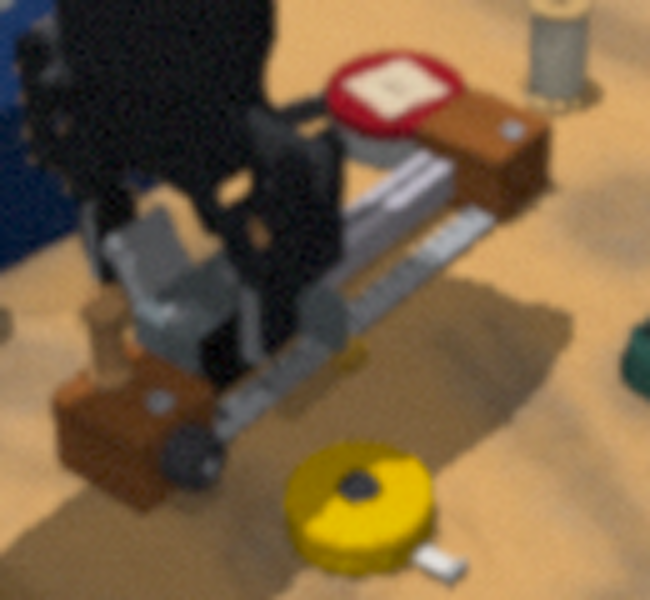

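The right finger stands beside the block, behind the wing (crop (255,340)); the left finger is outside the lever. Now I'll draw it.

{"name": "servo_tool", "arguments": {"commands": [[[0.004, 0, 0, 0, 0, 0, 46], [0.006, 0, 0, 0, 0, 0, 46], [0.008, 0, 0, 0, 0, 0, 46], [0.008, 0, 0, 0, 0, 0, 46], [0.008, 0, 0, 0, 0, 0, 46], [0.008, 0, 0, 0, 0, 0, 46], [0.008, 0, 0, 0, 0, 0, 46], [0.005, 0, 0, 0, 0, 0, 46]]]}}

```text
time: 14.55
tcp_pos: [0.5057, 0.0697, 0.0132]
eef_rot: [0.0, 0.998, 0.057, 0.0]
ft_force: [-3.9, -0.7, 3.4]
opening: 0.0696
```

```bash
cat > look.py <<'E'
from h import *
import sys
k=sys.argv[1]
goto(.014,.017,.014)
n='scene'
p,D=r.grab_frame(n); np.savez(f'pics/{n}{k}.npz',p=p,d=D)
cv2.imwrite(f'pics/{n}{k}.png',cv2.resize(p[180:280,190:290,::-1],None,fx=6,fy=6,interpolation=cv2.INTER_CUBIC))
E
python3 look.py 7
```

```text
t 14.55 tcp local [ 7.8 16.6 13.2] aligned shift mm [ 6.2 -0.4 -0.8] turn [ 0.01  0.   -0.05] open 69.6 F [-3.9  0.2 -3.4]
```

View pics/scene7.png

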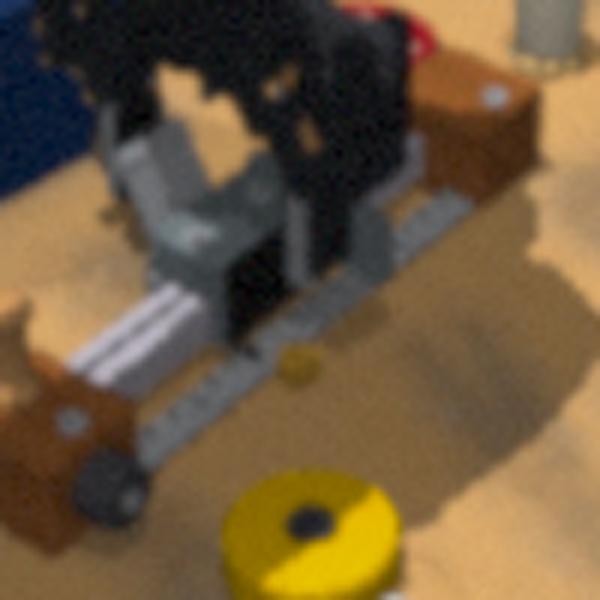

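The pointer is the dark spot at crop (250,350), and the brass marker is at (300,365) just ahead. I'll enlarge it.

```bash
cat > mk.py <<'E'
from h import *
import sys
k=sys.argv[1]
z=np.load(f'pics/scene{k}.npz');p,D=z['p'],z['d']
a=p[228:248,218:250,::-1].astype(float)*1.5; a=np.clip(a,0,255).astype(np.uint8)
a=cv2.resize(a,None,fx=22,fy=22,interpolation=cv2.INTER_CUBIC)
# overlay lines of constant lx on z=8mm from ly -.017 to -.045
for lx in np.arange(-.03,.006,.005):
    q=[proj('scene',l2w(lx,ly,.008)) for ly in(-.017,-.030)]
    q=[(int((u-218+.5)*22),int((v-228+.5)*22)) for u,v in q]
    cv2.line(a,q[0],q[1],(0,255,0) if abs(lx+.015)>1e-6 else (0,0,255),1)
cv2.imwrite(f'pics/mk{k}.png',a)
P=cloud('scene',D)
for (u,v) in [(231.7,238.3),(236,239.6),(240,240.8)]: print(u,v,[np.round(w2l(plane('scene',u,v,h))*1000,1) for h in(.006,.008,.010)], 'depth',np.round(np.r_[w2l(dep('scene',u,v,D)),dep('scene',u,v,D)[2]]*1000,1))
E
python3 mk.py 7
```

```text
231.7 238.3 [array([-17.5, -17.6]), array([-19.3, -19.1]), array([-21.1, -20.7])] depth [-22.  -21.5  11. ]
236 239.6 [array([-15.5, -26.5]), array([-17.3, -28.1]), array([-19.1, -29.6])] depth [-19.2 -29.7  10.2]
240 240.8 [array([-13.6, -34.8]), array([-15.4, -36.3]), array([-17.2, -37.8])] depth [-17.8 -38.4  10.7]
```

View pics/mk7.png

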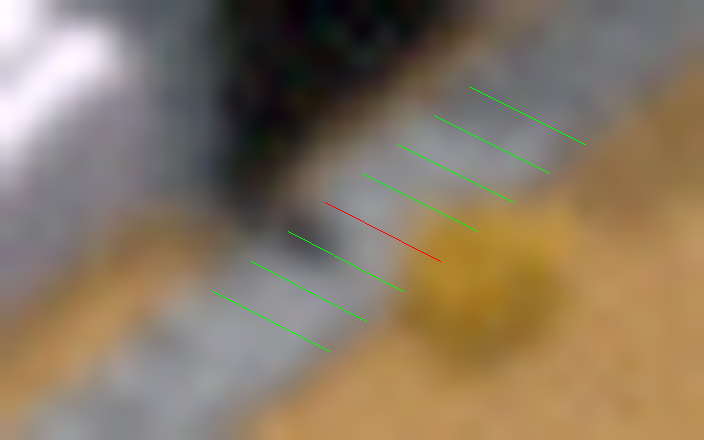

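```bash
python3 - <<'E'
from h import *
for k in (0,4):
    p=np.load(f'pics/top{k}.npz')['p']
    a=cv2.resize(p[218:238,256:284,::-1],None,fx=24,fy=24,interpolation=cv2.INTER_CUBIC)
    if k==4: a=np.clip(a*1.5,0,255).astype(np.uint8)
    for lx in np.arange(-.03,.001,.005):
        q=[proj('top',l2w(lx,ly,.010)) for ly in(-.017,-.030)]
        q=[(int((u-256+.5)*24),int((v-218+.5)*24)) for u,v in q]
        cv2.line(a,q[0],q[1],(0,255,0) if abs(lx+.015)>1e-6 else (0,0,255),1)
    cv2.imwrite(f'pics/mt{k}.png',a)
    H,S,V=hsvs(p)
    sub=(slice(218,238),slice(256,284))
    print((p[sub][...,0].astype(int)-p[sub][...,2])[4:16,6:22])
E
```

```text
[[-12 -11 -11 -12 -12  36  84  79  74  77  78  79  78  79  80  79]
 [-12 -12  -9 -12 -12  25  84  81  77  78  76  81  76  77  80  79]
 [-14 -11  -6 -10 -12  15  83  68  63  65  69  73  77  79  76  76]
 [-10  -8 -11 -12 -14   4  85  65  56  62  59  53  80  80  78  75]
 [-13  -6  -6  -9 -17  -4  95 101  96 102  70  48  82  80  76  78]
 [-15 -10  -9 -11 -14  20  92  94  90  97  63  53  81  79  77  78]
 [-18 -10 -10 -13  -3  78 104  85  93  94  91  62  78  78  72  74]
 [-16 -13  -9 -13  -7  39  96 103  88  75  72  59  70  73  76  70]
 [-13 -12 -10 -10 -15 -15  48  96  84  74  68  53  44  54  69  74]
 [ -7   4   3  -1  -4   0  36  65  53  47  39  43  43  43  62  78]
 [ -5   2   2   4   2   3  14  14  17  13   9  11   1  21  62  80]
 [  0  -2  -5  -4  -4  -9 -13 -17 -18 -17 -15 -18 -22  -8  50  82]]
[[ -3  -4  -6  -5  -1  31  57  53  51  51  52  55  52  53  54  51]
 [ -6  -3  -3  -5  -2  19  56  51  52  49  55  52  51  55  53  53]
 [ -7  -5  -2  -2  -4  12  54  45  44  45  49  54  51  51  52  50]
 [ -7  -5  -5  -3  -7   0  58  53  56  57  57  49  53  50  51  52]
 [ -4   0   0  -4  -9   0  73  87  84  85  69  46  52  53  48  51]
 [ -8  -5  -2  -6  -3  25  75  74  75  75  51  45  51  53  52  49]
 [ -7  -3  -4  -8   4  61  86  70  87  84  67  51  49  53  49  51]
 [ -9  -7  -2  -4   1  37  82  88  90  89  72  55  51  52  48  50]
 [-10  -3  -4  -6  -9 -11  49  89  81  78  77  60  52  51  51  53]
 [ -7  -1   0  -5  -6  -3  36  71  57  50  43  45  45  48  52  53]
 [ -8  -4   2   2   0   2  16  29  28  24  19  21  11  23  50  53]
 [  5   0   0  -1   0  -3  -7  -8 -12  -9  -7  -9 -11  -4  32  54]]
```

View pics/mt0.png

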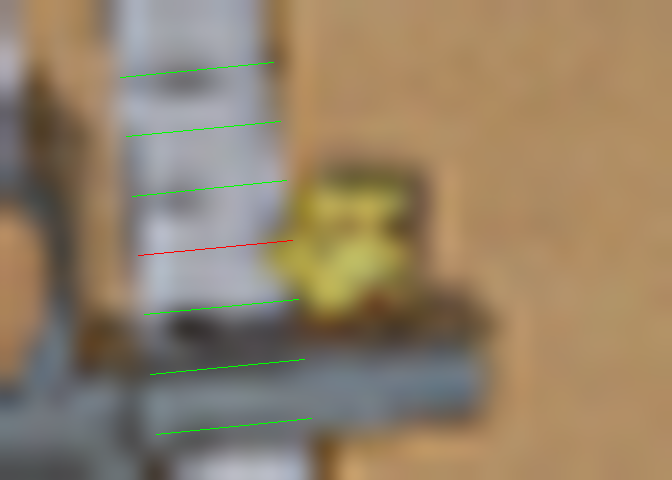

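View pics/mt4.png

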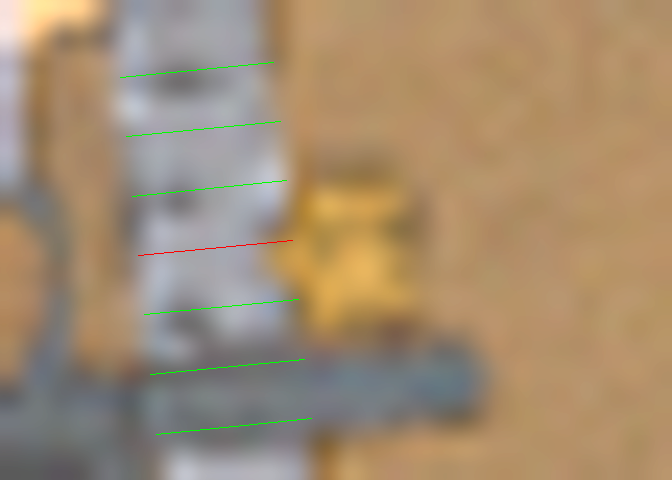

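```bash
python3 - <<'E'
from h import *
out=[]
for k,(u0,v0) in ((0,(186,215)),(7,(205,200))):
    p=np.load(f'pics/scene{k}.npz')['p']
    a=p[v0:v0+48,u0:u0+64,::-1].astype(float)*(1 if k==0 else 1.4)
    out.append(cv2.resize(np.clip(a,0,255).astype(np.uint8),None,fx=6,fy=6,interpolation=cv2.INTER_CUBIC))
cv2.imwrite('pics/cmp.png',np.hstack(out))
E
```

```text
(no output)
```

View pics/cmp.png

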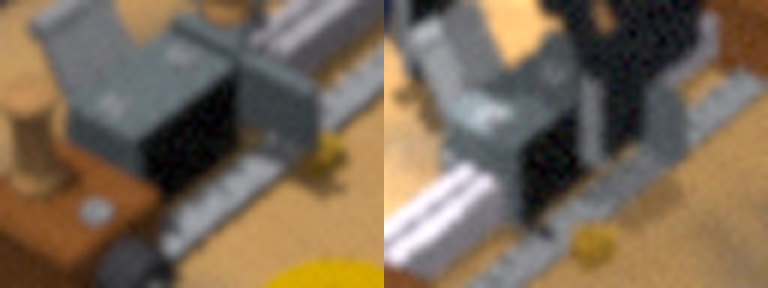

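```bash
python3 - <<'E'
from h import *
for nm,a,b,z in (('blk corner',(209.8,239.5),(227.8,225),.042),('wing',(239,230.3),(254,214.7),.044),('lever',(191.8,219.7),(209.7,207),.047)):
    A_,B_=w2l(plane('scene',*a,z)),w2l(plane('scene',*b,z)); print(nm,np.round(A_*1e3,1),np.round(B_*1e3,1),np.round((B_-A_)*1e3,1))
E
```

```text
blk corner [-75.9 -17.1] [-24.8 -15.5] [51.1  1.6]
wing [-26.1 -43.5] [ 28.  -36.4] [54.2  7.1]
lever [-58.3  43.9] [-8.  44.8] [50.3  1. ]
```

Tracked features give about 51 mm of travel so far, with 4–7 mm left. I'll advance 4 mm and compare pointer and nose directly.

{"name": "servo_tool", "arguments": {"commands": [[[0.002, 0, 0, 0, 0, 0, 46], [0.002, 0, 0, 0, 0, 0, 46], [0, 0, 0, 0, 0, 0, 46], [0, 0, 0, 0, 0, 0, 46], [0, 0, 0, 0, 0, 0, 46], [0, 0, 0, 0, 0, 0, 46], [0, 0, 0, 0, 0, 0, 46], [0, 0, 0, 0, 0, 0, 46]]]}}

```text
time: 15.6
tcp_pos: [0.509, 0.0701, 0.0132]
eef_rot: [0.0, 0.998, 0.057, -0.0]
ft_force: [-3.8, -1.7, 0.5]
opening: 0.0699
```

```bash
python3 look.py 8; python3 mk.py 8 >/dev/null; python3 - <<'E'
from h import *
# averaged frames without extra motion
P=[]
for i in range(6):
    p,D=r.grab_frame('scene'); P.append(p.astype(float))
np.save('pics/avg8.npy',np.mean(P,0))
a=np.clip(np.mean(P,0)[228:248,218:250,::-1]*1.5,0,255).astype(np.uint8)
cv2.imwrite('pics/mk8b.png',cv2.resize(a,None,fx=22,fy=22,interpolation=cv2.INTER_LANCZOS4))
E
```

```text
t 15.6 tcp local [11.2 16.6 13.2] aligned shift mm [ 2.8 -0.4 -0.8] turn [ 0.01  0.01 -0.04] open 69.9 F [-4.   1.2 -0.5]
```

View pics/mk8.png

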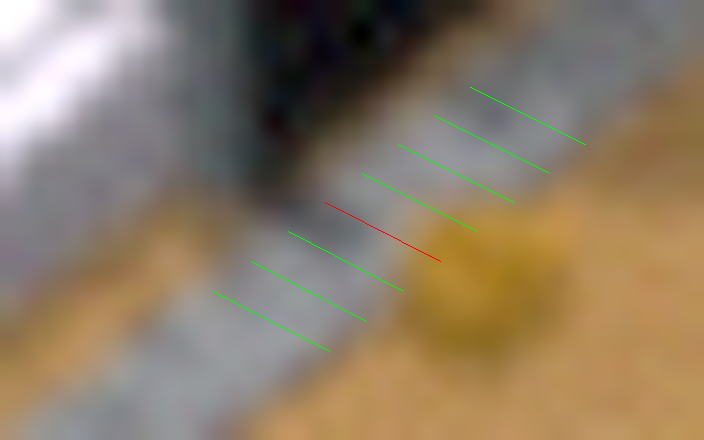

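View pics/mk8b.png

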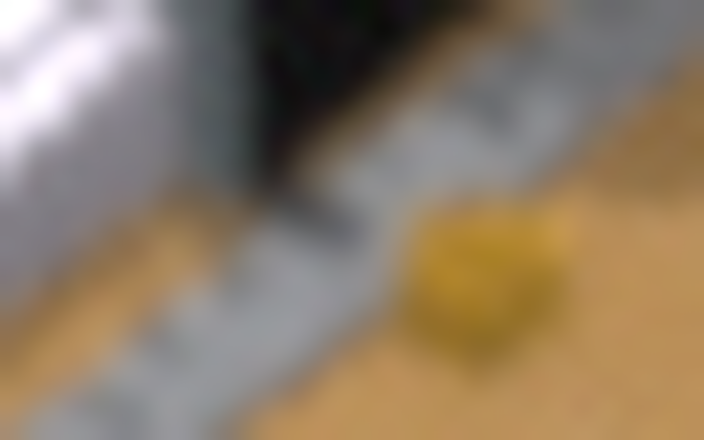

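```bash
python3 - <<'E'
from h import *
A=np.load('pics/avg8.npy')
g=A[...,0]-A[...,2]
np.set_printoptions(linewidth=200)
print('R-B'); print('cols',list(range(228,248)))
for v in range(234,248): print(v,g[v,228:248].astype(int))
print('lum')
L=A.mean(2)
for v in range(232,244): print(v,L[v,226:242].astype(int))
def pr(*a): return np.round(proj('scene',l2w(*a)),2)
for c in(-.0157,):
  for z in(0,.012):
    for dx in(-.006,.006):
      for y in(-.030,-.040): print('corner',c+dx,y,z,pr(c+dx,y,z))
  print('nose z6,8,10',pr(c,-.029,.006),pr(c,-.029,.008),pr(c,-.029,.010))
for lx in(-.016,-.018,-.020,-.022): print('ptr tip',lx,[pr(lx,y,.008) for y in(-.017,-.022,-.027)])
print('tip px->',w2l(plane('scene',233.2,238.05,.008)))
E
```

```text
R-B
cols [228, 229, 230, 231, 232, 233, 234, 235, 236, 237, 238, 239, 240, 241, 242, 243, 244, 245, 246, 247]
234 [-6 -3  2  9 16 20 14  7  1 -1 -4 -3 -2 -3 -2  2 18 33 43 50]
235 [-4  0  4 12 17 13  4 -1 -2 -2 -1 -1  0  0  4 20 34 46 48 49]
236 [ 3  4  5  8 10  4  0 -1  1  7 11 15 17 18 29 44 51 51 51 49]
237 [20 15  4  1  2  0 -1  2 16 33 42 51 55 56 59 65 61 58 57 56]
238 [26 13  1 -2 -2 -4 -2  7 31 63 74 81 82 82 81 77 68 62 62 61]
239 [19  5  0 -3 -4 -2 -1 11 43 77 85 87 88 86 84 77 69 65 64 64]
240 [ 9  0 -3 -4 -3 -2  0 14 50 80 88 84 83 79 78 72 65 65 66 65]
241 [ 0 -3 -3 -4 -3 -3  3 20 53 75 82 84 78 75 73 69 66 66 66 66]
242 [-3 -4 -5 -4 -1  2 15 36 59 70 73 78 73 72 70 68 66 66 65 66]
243 [-4 -4 -2 -2  3 20 38 54 62 66 72 69 68 66 67 66 65 64 65 65]
244 [-3 -1  0  6 22 44 57 63 63 63 67 65 62 63 64 63 64 64 65 64]
245 [-2  3 11 28 48 60 63 66 64 65 65 65 62 62 64 63 63 63 63 63]
246 [ 5 21 39 53 61 64 66 65 64 65 65 64 64 62 63 63 61 62 64 62]
247 [18 42 58 64 65 65 64 64 64 67 64 64 64 64 63 62 61 61 62 64]
lum
232 [68 60 52 33 14 11 14 18 32 48 64 75 74 73 73 80]
233 [68 
[... 848 characters left out ...]
43.43 243.23]
corner -0.021699999999999997 -0.03 0.012 [235.24 239.58]
corner -0.021699999999999997 -0.04 0.012 [239.35 241.69]
corner -0.009699999999999999 -0.03 0.012 [239.26 236.34]
corner -0.009699999999999999 -0.04 0.012 [243.36 238.4 ]
nose z6,8,10 [236.92 240.17] [236.9  239.36] [236.88 238.55]
ptr tip -0.016 [array([231.96, 236.97]), array([233.97, 238.  ]), array([235.99, 239.03])]
ptr tip -0.018 [array([231.28, 237.5 ]), array([233.29, 238.53]), array([235.32, 239.57])]
ptr tip -0.02 [array([230.61, 238.04]), array([232.62, 239.07]), array([234.64, 240.11])]
ptr tip -0.022 [array([229.93, 238.58]), array([231.94, 239.62]), array([233.97, 240.66])]
tip px-> [-0.01701188 -0.02094061]
```

```bash
python3 - <<'E'
from h import *
A=np.load('pics/scene0.npz')['p'].astype(float)
B=np.load('pics/avg8.npy')
def draw(img,u0,v0,w,h,f,pts,out):
    a=np.clip(img[v0:v0+h,u0:u0+w,::-1],0,255).astype(np.uint8)
    a=cv2.resize(a,None,fx=f,fy=f,interpolation=cv2.INTER_CUBIC)
    for p in pts:
        u,v=proj('scene',l2w(*p)); cv2.drawMarker(a,(int((u-u0+.5)*f),int((v-v0+.5)*f)),(0,255,0),cv2.MARKER_CROSS,9,1)
    return a
hf=.0209/2*0+.02
cx=.1044
far=[(cx-.02,-.032,0),(cx-.02,-.032,.036),(cx+.02,-.032,.036),(cx-.02,.012,.036),(cx+.02,-.032,0)]
near=[(-cx-.02,-.032,0),(-cx-.02,-.032,.036),(-cx+.02,-.032,.036),(-cx-.02,.012,.036),(-cx+.02,-.032,0),(-cx+.02,.012,.036)]
b=-.055
blk=[(b-.023,-.0165,.042),(b+.023,-.0165,.042),(b-.021,-.0165,.009),(b+.023,-.043,.044),(b+.023,-.043,.018),(b+.036,0,.082)]
a1=draw(A,245,180,44,44,9,far,'');a2=draw(A,178,215,80,60,9,near+blk,'')
cv2.imwrite('pics/chk1.png',a1);cv2.imwrite('pics/chk2.png',a2)
E
```

```text
(no output)
```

View pics/chk1.png

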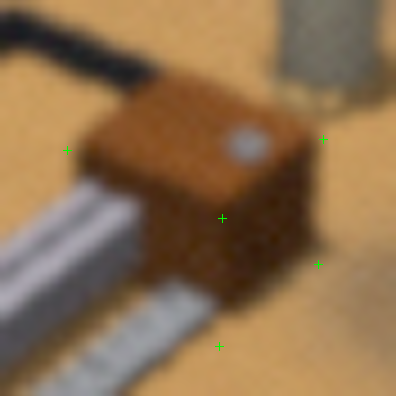

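View pics/chk2.png

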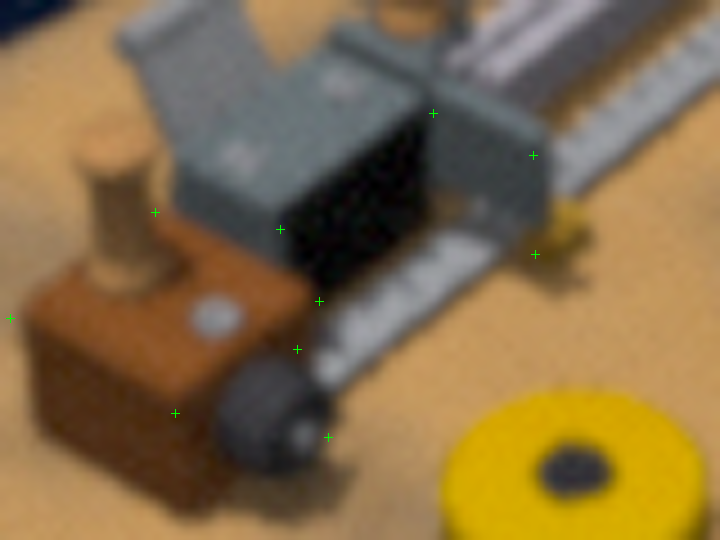

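```bash
python3 - <<'E'
from h import *
for lx in(.1044,-.1044): print(proj('scene',l2w(lx,-.010,.036)),proj('top',l2w(lx,-.010,.036)))
# screws on feet & tape hub : two-view triangulation
def cen(n,img,u,v,rad,f):
    H,S,V=hsvs(img); sub=np.zeros(V.shape,bool); yy,xx=np.mgrid[:384,:512]; m=((xx-u)**2+(yy-v)**2<rad**2)&f(H,S,V,img.astype(int)); return xx[m].mean(),yy[m].mean(),m.sum()
T=np.load('pics/top0.npz')['p'];Sc=np.load('pics/scene0.npz')['p']
gr=lambda H,S,V,i:(i[...,0]-i[...,2]<25)
yl=lambda H,S,V,i:(H>20)&(H<34)&(S>170)
dk=lambda H,S,V,i:(V<80)
for nm,a,b,ra,f in (('farscrew',(259,167),(272.5,196),5,gr),('nearscrew',(270.5,274),(202,250.3),5,gr),('tapehub',(303,258),(242,267.3),6,dk)):
    p=cen('top',T,*a,ra,f);q=cen('scene',Sc,*b,ra,f); X,er=tri(p[:2],q[:2]); u,v=proj('scene',plane('top',p[0],p[1],.036 if 'screw' in nm else .022))
    print(nm,np.round(p,1),np.round(q,1),'local',np.round(np.r_[w2l(X),X[2]]*1e3,1),'gap',round(er*1e3,2),'scene pred from top@z',round(u,1),round(v,1))
E
```

```text
(np.float64(266.3162338952522), np.float64(195.60916341332265)) (np.float64(251.94503114389275), np.float64(168.03137628669256))
(np.float64(195.88621956853694), np.float64(248.94076380684783)) (np.float64(262.7539487183102), np.float64(274.1580529442254))
farscrew [258.7 166.9  16. ] [272.  195.7   7. ] local [104.7 -23.7  41.2] gap 0.77 scene pred from top@z 271.9 197.7
nearscrew [271.6 273.4  23. ] [201.7 250.   13. ] local [-105.   -26.2   42.8] gap 1.8 scene pred from top@z 203.0 253.1
tapehub [302.9 257.4  39. ] [241.4 266.9  21. ] local [-80.5 -92.4  22.9] gap 0.47 scene pred from top@z 241.2 267.3
```

```bash
python3 - <<'E'
from h import *
from scipy.ndimage import map_coordinates
imgs={'avg8':np.load('pics/avg8.npy'),'sc0':np.load('pics/scene0.npz')['p'].astype(float),'sc4':np.load('pics/scene4.npz')['p'].astype(float)}
lxs=np.arange(-.075,.09,.0005); lys=np.arange(-.034,-.0125,.0005)
G=np.array([[proj('scene',l2w(x,y,.006)) for x in lxs] for y in lys])
GT=np.array([[proj('top',l2w(x,y,.006)) for x in lxs] for y in lys])
imgs['top0']=np.load('pics/top0.npz')['p'].astype(float)
out=[]
for k,A in imgs.items():
    g=GT if k=='top0' else G
    w=np.stack([map_coordinates(A[...,c],[g[...,1],g[...,0]],order=1) for c in range(3)],-1)
    if k=='avg8': w*=1.4
    w=cv2.resize(np.clip(w[::-1] if 0 else w,0,255).astype(np.uint8)[:,:,::-1],None,fx=2.3,fy=3.2)
    w=np.ascontiguousarray(w)
    for x in np.arange(-.07,.09,.01):
        u=int((x-lxs[0])/.0005*2.3); cv2.line(w,(u,0),(u,8),(0,0,255) if abs(x)<1e-6 else (0,255,0),1)
    out.append(w)
cv2.imwrite('pics/strip.png',np.vstack(out)); print(out[0].shape)
E
```

```text
Traceback (most recent call last):
  File "h.py", line 17, in proj
    c,M,t=cam(n); q=M@np.asarray(p)+t; return c['fx']*q[0]/q[2]+c['cx'],c['fy']*q[1]/q[2]+c['cy']
          ~~~^^^
  File "h.py", line 5, in cam
    c=r.camera_info(n); M=cv2.Rodrigues(c['rvec'])[0]; return c,M,np.asarray(c['tvec']).ravel()
ValueError: time passes only in moves, steps and waits
```

```bash
sed -i 's/^def cam(n):/import functools\n@functools.lru_cache(None)\ndef cam(n):/' h.py; cat > strip.py <<'E'
from h import *
from scipy.ndimage import map_coordinates
import sys
imgs={}
for a in sys.argv[2:]:
    imgs[a]=np.load(f'pics/{a}.npy') if a.startswith('avg') else np.load(f'pics/{a}.npz')['p'].astype(float)
lxs=np.arange(-.075,.09,.0005); lys=np.arange(-.040,-.0125,.0005)
out=[]
for k,A in imgs.items():
    n='top' if k.startswith('top') else 'scene'
    g=np.array([[proj(n,l2w(x,y,.006)) for x in lxs] for y in lys])
    w=np.stack([map_coordinates(A[...,c],[g[...,1],g[...,0]],order=1) for c in range(3)],-1)
    if k.startswith('avg'): w*=1.4
    w=np.ascontiguousarray(cv2.resize(np.clip(w,0,255).astype(np.uint8)[:,:,::-1],None,fx=2.3,fy=2.6))
    for x in np.arange(-.07,.09,.01):
        u=int((x-lxs[0])/.0005*2.3); cv2.line(w,(u,0),(u,6),(0,0,255) if abs(x)<1e-6 else (0,255,0),1)
    out.append(w)
cv2.imwrite(sys.argv[1],np.vstack(out)); print(out[0].shape)
E
python3 strip.py pics/strip.png avg8 scene0 scene4 top0
```

```text
(143, 759, 3)
```

View pics/strip.png

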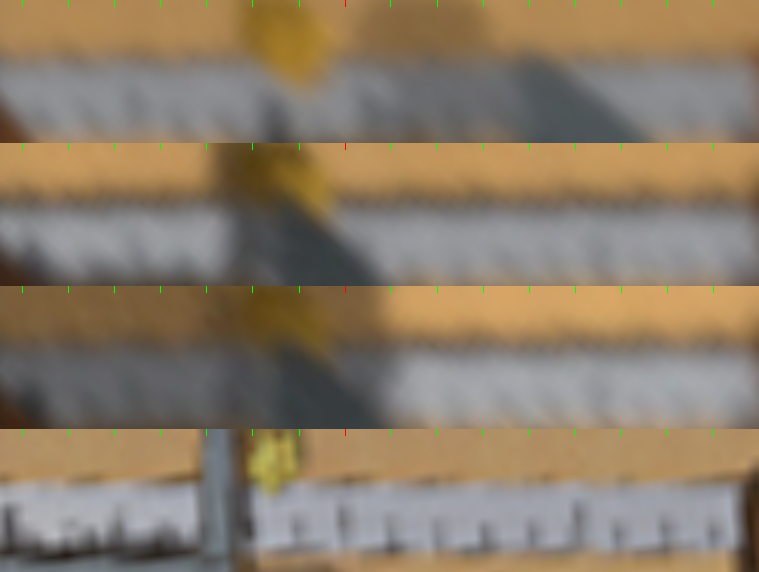

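The rectified strip (scene against top) settles it. On the same plane the pointer is at x≈275 and the nose tip at x≈305, so about 6 mm remain. I'll advance 5 mm and recheck.

{"name": "servo_tool", "arguments": {"commands": [[[0.002, 0, 0, 0, 0, 0, 46], [0.002, 0, 0, 0, 0, 0, 46], [0.001, 0, 0, 0, 0, 0, 46], [0, 0, 0, 0, 0, 0, 46], [0, 0, 0, 0, 0, 0, 46], [0, 0, 0, 0, 0, 0, 46], [0, 0, 0, 0, 0, 0, 46], [0, 0, 0, 0, 0, 0, 46]]]}}

```text
time: 16.95
tcp_pos: [0.5141, 0.0707, 0.0133]
eef_rot: [0.0, 0.998, 0.057, -0.0]
ft_force: [-3.5, -1.7, -0.9]
opening: 0.0703
```

```bash
cat > avg.py <<'E'
from h import *
from scipy.ndimage import map_coordinates
import sys
k=sys.argv[1]
goto(.014,.017,.014)
A=np.mean([r.grab_frame('scene')[0].astype(float) for i in range(5)],0); np.save(f'pics/avg{k}.npy',A)
out=[]
for nm in ('8',k):
    B=np.load(f'pics/avg{nm}.npy')
    lxs=np.arange(-.045,.015,.00025); lys=np.arange(-.045,-.0125,.00025)
    g=np.array([[proj('scene',l2w(x,y,.008)) for x in lxs] for y in lys])
    w=np.stack([map_coordinates(B[...,c],[g[...,1],g[...,0]],order=3) for c in range(3)],-1)*1.5
    w=np.ascontiguousarray(cv2.resize(np.clip(w,0,255).astype(np.uint8)[:,:,::-1],None,fx=3,fy=2.2))
    for x in np.arange(-.04,.015,.005):
        u=int((x-lxs[0])/.00025*3); cv2.line(w,(u,0),(u,6),(0,255,0),1)
    out.append(w)
cv2.imwrite(f'pics/rect{k}.png',np.vstack(out)); print(out[0].shape)
E
python3 avg.py 9
```

```text
t 16.95 tcp local [16.3 16.7 13.3] aligned shift mm [-2.3 -0.3 -0.7] turn [ 0.    0.   -0.04] open 70.3 F [-3.6  1.3  0.9]
(286, 720, 3)
```

View pics/rect9.png

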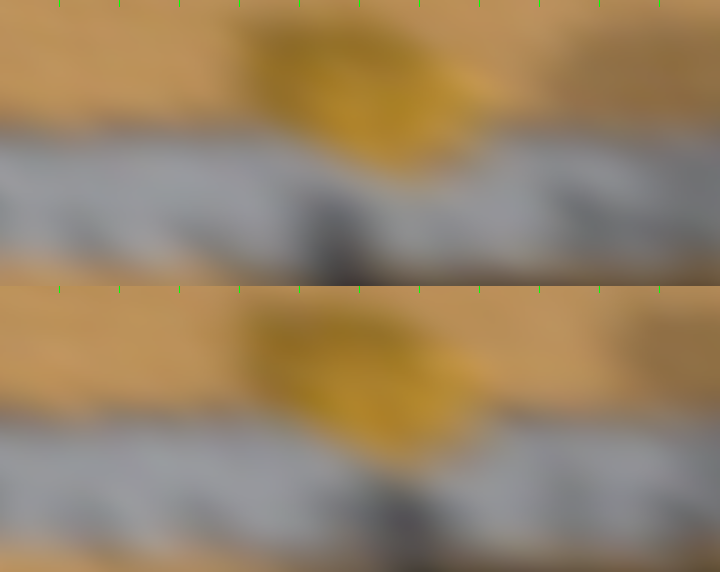

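```bash
python3 - <<'E'
from h import *
from scipy.ndimage import map_coordinates,gaussian_filter1d
lxs=np.arange(-.02,.088,.00025)
def prof(n,A,ly0,ly1):
    o=0
    for y in np.arange(ly0,ly1,.0005):
        g=np.array([proj(n,l2w(x,y,.006)) for x in lxs]); o=o+map_coordinates(A.mean(2),[g[:,1],g[:,0]],order=3)
    o=o/len(np.arange(ly0,ly1,.0005)); 
    return gaussian_filter1d(o,3)-gaussian_filter1d(o,30)
T=np.load('pics/top0.npz')['p'].astype(float)
S={k:np.load(f'pics/{k}.npz')['p'].astype(float) for k in('scene0','scene4')}; S['avg8']=np.load('pics/avg8.npy')
for (tl,th) in((-.024,-.018),(-.026,-.016)):
  pt=prof('top',T,tl,th)
  for k,A in S.items():
    for dy in(-.002,0,.002):
      ps=prof('scene',A,tl+dy,th+dy)
      sel=(lxs>(.012 if k!='avg8' else .005))&(lxs<(.075 if k!='avg8' else .03)); best=[]
      for sh in range(-16,48):
        a=pt[sel]; b=np.interp(lxs[sel]+sh*.00025,lxs,ps); best.append((np.corrcoef(a,b)[0,1],sh*.25))
      best.sort(reverse=True); print(k,tl,dy,[(round(c,2),s) for c,s in best[:3]])
import matplotlib
E
```

```text
scene0 -0.024 -0.002 [(np.float64(0.49), 4.0), (np.float64(0.49), 3.75), (np.float64(0.48), 4.25)]
scene0 -0.024 0 [(np.float64(0.72), 3.75), (np.float64(0.71), 4.0), (np.float64(0.7), 3.5)]
scene0 -0.024 0.002 [(np.float64(0.79), 4.0), (np.float64(0.78), 4.25), (np.float64(0.77), 3.75)]
scene4 -0.024 -0.002 [(np.float64(0.29), 4.25), (np.float64(0.29), 4.5), (np.float64(0.29), 4.0)]
scene4 -0.024 0 [(np.float64(0.48), 4.0), (np.float64(0.48), 3.75), (np.float64(0.48), 4.25)]
scene4 -0.024 0.002 [(np.float64(0.64), 4.0), (np.float64(0.64), 4.25), (np.float64(0.63), 3.75)]
avg8 -0.024 -0.002 [(np.float64(0.48), 3.25), (np.float64(0.48), 3.5), (np.float64(0.48), 3.0)]
avg8 -0.024 0 [(np.float64(0.63), 3.25), (np.float64(0.63), 3.5), (np.float64(0.62), 3.0)]
avg8 -0.024 0.002 [(np.float64(0.68), 3.5), (np.float64(0.67), 3.75), (np.float64(0.66), 3.25)]
scene0 -0.026 -0.002 [(np.float64(0.47), 4.25), (np.float64(0.46), 4.0), (np.float64(0.46), 4.5)]
scene0 -0.026 0 [(np.float64(0.72), 4.25), (np.float64(0.72), 4.0), (np.float64(0.72), 4.5)]
scene0 -0.026 0.002 [(np.float64(0.8), 4.5), (np.float64(0.8), 4.25), (np.float64(0.78), 4.75)]
scene4 -0.026 -0.002 [(np.float64(0.36), 4.25), (np.float64(0.35), 4.5), (np.float64(0.35), 4.0)]
scene4 -0.026 0 [(np.float64(0.51), 4.25), (np.float64(0.51), 4.5), (np.float64(0.5), 4.0)]
scene4 -0.026 0.002 [(np.float64(0.63), 4.5), (np.float64(0.63), 4.75), (np.float64(0.63), 4.25)]
avg8 -0.026 -0.002 [(np.float64(0.36), 3.25), (np.float64(0.36), 3.5), (np.float64(0.35), 3.0)]
avg8 -0.026 0 [(np.float64(0.53), 3.5), (np.float64(0.53), 3.25), (np.float64(0.53), 3.75)]
avg8 -0.026 0.002 [(np.float64(0.59), 3.75), (np.float64(0.58), 4.0), (np.float64(0.58), 3.5)]Traceback (most recent call last):
  File "<stdin>", line 21, in <module>
ModuleNotFoundError: No module named 'matplotlib'
```

```bash
python3 - <<'E'
from h import *
from scipy.ndimage import map_coordinates
lxs=np.arange(-.03,.0,.0005)
for k,c0 in(('8',-.0165),('9',-.0115)):
    B=np.load(f'pics/avg{k}.npy').mean(2)
    for y in np.arange(-.027,-.0145,.001):
        g=np.array([proj('scene',l2w(x,y,.008)) for x in lxs]); l=map_coordinates(B,[g[:,1],g[:,0]],order=3)
        m=abs(lxs-c0)<.0045; b=np.minimum(l[lxs<c0-.0035][-3:].mean(),l[lxs>c0+.0035][:3].mean())
        w=np.clip(b-l[m],0,None); print(k,round(y*1e3,1),'min at',round(lxs[m][l[m].argmin()]*1e3,2),'depth',round(b-l[m].min(),1),'cent',round((w@lxs[m])/max(w.sum(),1e-9)*1e3,2))
E
```

```text
8 -27.0 min at -12.5 depth 0.1 cent -12.5
8 -26.0 min at -12.5 depth 0.1 cent -12.5
8 -25.0 min at -12.5 depth 0.0 cent -12.5
8 -24.0 min at -18.5 depth 3.2 cent -18.65
8 -23.0 min at -18.0 depth 6.9 cent -18.19
8 -22.0 min at -18.0 depth 11.9 cent -17.76
8 -21.0 min at -17.5 depth 16.9 cent -17.45
8 -20.0 min at -17.5 depth 19.7 cent -17.29
8 -19.0 min at -17.0 depth 21.4 cent -17.19
8 -18.0 min at -17.0 depth 23.3 cent -17.07
8 -17.0 min at -17.0 depth 25.4 cent -16.9
8 -16.0 min at -17.0 depth 24.7 cent -16.69
8 -15.0 min at -16.5 depth 20.7 cent -16.47
9 -27.0 min at -11.5 depth 5.0 cent -11.53
9 -26.0 min at -12.0 depth 4.8 cent -11.72
9 -25.0 min at -12.0 depth 6.7 cent -12.23
9 -24.0 min at -12.5 depth 8.3 cent -12.65
9 -23.0 min at -12.5 depth 11.3 cent -12.69
9 -22.0 min at -12.5 depth 14.1 cent -12.51
9 -21.0 min at -12.0 depth 16.0 cent -12.26
9 -20.0 min at -11.5 depth 17.6 cent -11.99
9 -19.0 min at -11.5 depth 19.6 cent -11.77
9 -18.0 min at -11.5 depth 20.8 cent -11.57
9 -17.0 min at -11.0 depth 18.1 cent -11.32
9 -16.0 min at -11.0 depth 13.9 cent -11.06
9 -15.0 min at -11.0 depth 10.5 cent -10.81
```

Pointer and nose agree within about 0.5 mm: the pointer is at about −15.7 mm after the tick-based view correction, and the nose is at −16.0 mm in the top view. Now I'll close the lever while keeping the right finger at the pad and holding x.

{"name": "servo_tool", "arguments": {"commands": [[[0, 0.0003, 0, 0, 0, 0, 55], [0, 0.0015, 0, 0, 0, 0, 64], [0, 0.0015, 0, 0, 0, 0, 73], [0, 0.0015, 0, 0, 0, 0, 82], [0, 0.0015, 0, 0, 0, 0, 91], [0, 0.001, 0, 0, 0, 0, 97], [0, 0, 0, 0, 0, 0, 97], [0, 0, 0, 0, 0, 0, 97]]], "force": 60}}

```text
time: 18.2
tcp_pos: [0.5158, 0.066, 0.0139]
eef_rot: [-0.001, 0.998, 0.059, 0.001]
ft_force: [-4.0, 2.9, 6.5]
opening: 0.0528
```

```bash
python3 avg.py 10
```

```text
t 18.2 tcp local [17.4 11.8 13.9] aligned shift mm [-3.4 -5.2 -0.1] turn [-0.15 -0.15  0.1 ] open 52.8 F [-3.6 -3.3 -6.5]
(286, 720, 3)
```

View pics/rect10.png

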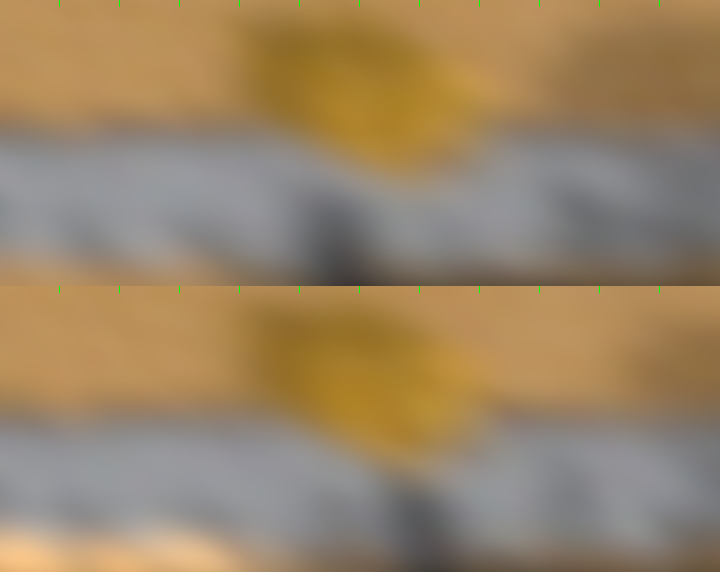

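```bash
cat > cen.py <<'E'
from h import *
from scipy.ndimage import map_coordinates
import sys
lxs=np.arange(-.03,.0,.00025)
for k in sys.argv[1:]:
    B=np.load(f'pics/avg{k}.npy').mean(2); o=[]
    for y in np.arange(-.022,-.0165,.001):
        g=np.array([proj('scene',l2w(x,y,.008)) for x in lxs]); l=map_coordinates(B,[g[:,1],g[:,0]],order=3)
        m0=(lxs>-.020)&(lxs<-.007); c0=lxs[m0][l[m0].argmin()]
        m=abs(lxs-c0)<.003; w=np.clip(np.percentile(l[m],85)-l[m],0,None); o.append(round((w@lxs[m])/w.sum()*1e3,2))
    print(k,o,'->top frame',np.round(np.mean(o)-3.6,2))
E
python3 cen.py 8 9 10
```

```text
8 [np.float64(-17.77), np.float64(-17.47), np.float64(-17.29), np.float64(-17.18), np.float64(-17.06), np.float64(-16.91)] ->top frame -20.88
9 [np.float64(-12.46), np.float64(-12.15), np.float64(-11.83), np.float64(-11.59), np.float64(-11.39), np.float64(-11.18)] ->top frame -15.37
10 [np.float64(-11.06), np.float64(-10.75), np.float64(-10.49), np.float64(-10.26), np.float64(-10.06), np.float64(-9.84)] ->top frame -14.01
```

It crept forward about 1.35 mm when the fingers took hold. I'll back off before locking.

{"name": "servo_tool", "arguments": {"commands": [[[-0.0007, 0, 0, 0, 0, 0, 97], [-0.0007, 0, 0, 0, 0, 0, 97], [0, 0, 0, 0, 0, 0, 97], [0, 0, 0, 0, 0, 0, 97], [0, 0, 0, 0, 0, 0, 97], [0, 0, 0, 0, 0, 0, 97], [0, 0, 0, 0, 0, 0, 97], [0, 0, 0, 0, 0, 0, 97]]]}}

```text
time: 19.45
tcp_pos: [0.5146, 0.0658, 0.0139]
eef_rot: [-0.001, 0.998, 0.059, 0.001]
ft_force: [-4.0, 4.1, 6.6]
opening: 0.053
```

```bash
python3 avg.py 11; python3 cen.py 9 11; python3 look.py 11
```

```text
t 19.45 tcp local [16.2 11.8 13.9] aligned shift mm [-2.2 -5.2 -0.1] turn [-0.15 -0.17  0.09] open 53.0 F [-3.5 -4.5 -6.6]
(286, 720, 3)
9 [np.float64(-12.46), np.float64(-12.15), np.float64(-11.83), np.float64(-11.59), np.float64(-11.39), np.float64(-11.18)] ->top frame -15.37
11 [np.float64(-12.32), np.float64(-12.03), np.float64(-11.82), np.float64(-11.69), np.float64(-11.52), np.float64(-11.28)] ->top frame -15.38
t 19.7 tcp local [16.3 11.8 13.9] aligned shift mm [-2.3 -5.2 -0.1] turn [-0.15 -0.17  0.1 ] open 52.9 F [-3.6 -3.9 -5.6]
```

View pics/scene11.png

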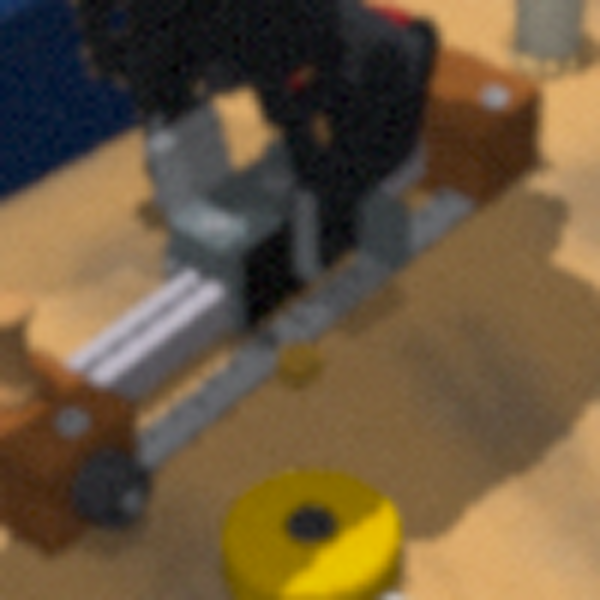

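View pics/rect11.png

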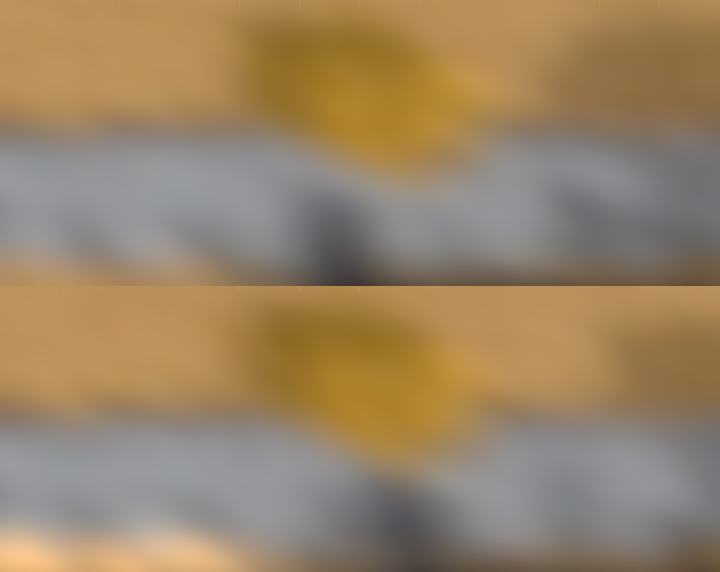

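{"name": "servo_tool", "arguments": {"commands": [[[0, 0.001, 0, 0, 0, 0, 103], [0, 0.001, 0, 0, 0, 0, 109], [0, 0.001, 0, 0, 0, 0, 115], [0, 0, 0, 0, 0, 0, 115], [0, 0, 0, 0, 0, 0, 115], [0, 0, 0, 0, 0, 0, 115], [0, 0, 0, 0, 0, 0, 115], [0, 0, 0, 0, 0, 0, 115]]]}}

```text
time: 20.75
tcp_pos: [0.5149, 0.063, 0.0141]
eef_rot: [-0.001, 0.998, 0.059, 0.001]
ft_force: [-3.8, 3.0, 7.5]
opening: 0.0469
```

```bash
python3 avg.py 12; python3 cen.py 9 12
```

```text
t 20.75 tcp local [16.2  8.9 14.1] aligned shift mm [-2.2 -8.1  0.1] turn [-0.15 -0.17  0.1 ] open 46.9 F [-3.4 -3.4 -7.5]
(286, 720, 3)
9 [np.float64(-12.46), np.float64(-12.15), np.float64(-11.83), np.float64(-11.59), np.float64(-11.39), np.float64(-11.18)] ->top frame -15.37
12 [np.float64(-12.43), np.float64(-12.23), np.float64(-12.03), np.float64(-11.84), np.float64(-11.71), np.float64(-11.56)] ->top frame -15.57
```

{"name": "servo_tool", "arguments": {"commands": [[[0, 0.001, 0, 0, 0, 0, 121], [0, 0.001, 0, 0, 0, 0, 127], [0, 0.0007, 0, 0, 0, 0, 132], [0, 0, 0, 0, 0, 0, 140], [0, 0, 0, 0, 0, 0, 150], [0, 0, 0, 0, 0, 0, 160], [0, 0, 0, 0, 0, 0, 160], [0, 0, 0, 0, 0, 0, 160]]]}}

```text
time: 22.0
tcp_pos: [0.5154, 0.0599, 0.015]
eef_rot: [-0.001, 0.998, 0.059, 0.002]
ft_force: [-4.6, 4.6, 15.4]
opening: 0.0393
```

```bash
python3 avg.py 13; python3 cen.py 9 13; python3 look.py 13
```

```text
t 22.0 tcp local [16.4  5.8 15. ] aligned shift mm [ -2.4 -11.2   1. ] turn [-0.11 -0.19  0.09] open 39.3 F [ -4.1  -5.1 -15.4]
(286, 720, 3)
9 [np.float64(-12.46), np.float64(-12.15), np.float64(-11.83), np.float64(-11.59), np.float64(-11.39), np.float64(-11.18)] ->top frame -15.37
13 [np.float64(-12.29), np.float64(-11.95), np.float64(-11.68), np.float64(-11.52), np.float64(-11.37), np.float64(-11.09)] ->top frame -15.25
t 22.25 tcp local [16.4  5.8 15. ] aligned shift mm [ -2.4 -11.2   1. ] turn [-0.11 -0.2   0.08] open 39.4 F [ -4.5  -3.9 -16.6]
```

View pics/scene13.png

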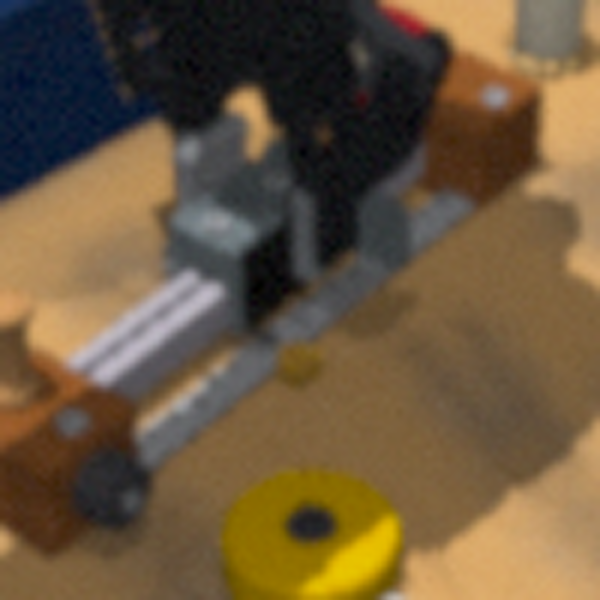

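View pics/rect13.png

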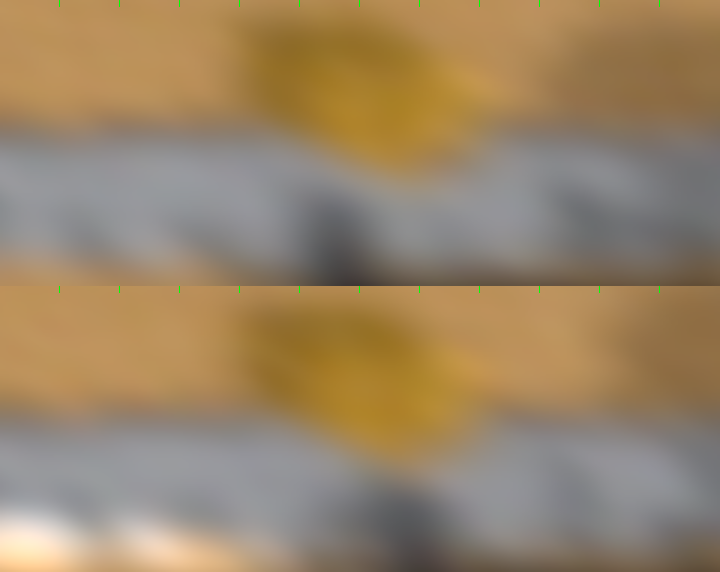

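{"name": "servo_tool", "arguments": {"commands": [[[0, 0, 0, 0, 0, 0, 160], [0, 0, 0, 0, 0, 0, 160], [0, 0, 0, 0, 0, 0, 160], [0, 0, 0, 0, 0, 0, 160], [0, 0, 0, 0, 0, 0, 160], [0, 0, 0, 0, 0, 0, 160], [0, 0, 0, 0, 0, 0, 160], [0, 0, 0, 0, 0, 0, 160]]]}}

```text
time: 23.3
tcp_pos: [0.5155, 0.0599, 0.015]
eef_rot: [-0.001, 0.998, 0.059, 0.002]
ft_force: [-4.5, 3.3, 16.7]
opening: 0.0396
```

```bash
python3 avg.py 14; python3 cen.py 13 14; python3 - <<'E'
from h import *
p,D=r.grab_frame('scene'); q=np.load('pics/scene4.npz')['p']
cv2.imwrite('pics/fin.png',cv2.resize(np.hstack([q[140:280,170:330],p[140:280,170:330]])[:,:,::-1],None,fx=2.4,fy=2.4,interpolation=cv2.INTER_CUBIC))
E
```

```text
t 23.3 tcp local [16.4  5.8 15. ] aligned shift mm [ -2.4 -11.2   1. ] turn [-0.11 -0.2   0.08] open 39.6 F [ -4.   -3.8 -16.7]
(286, 720, 3)
13 [np.float64(-12.29), np.float64(-11.95), np.float64(-11.68), np.float64(-11.52), np.float64(-11.37), np.float64(-11.09)] ->top frame -15.25
14 [np.float64(-12.4), np.float64(-12.1), np.float64(-11.84), np.float64(-11.64), np.float64(-11.39), np.float64(-11.11)] ->top frame -15.35
```

View pics/fin.png

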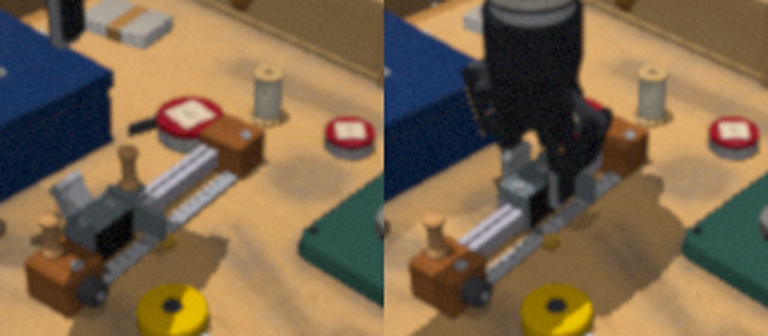

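The final view shows the post held between the fingers at the marker, the lever upright, and everything else where it was. The readings are steady, so I'll hand it in.

```bash
python3 -c "
from rig import r
print(r.sign_off())"
```

```text
the job is handed in; nothing more can be done
None
```

The job was handed in at about 23.6 s of the 51 s allowed: tin home in its bay, post drawn to the mark, lever shut. The arm still grips post and lever.

- **Tin:** I pushed the larger tin in with a two-finger cradle until it pressed on the end wall at about 5 N. Checked before I drew the post, its centre was at (116, 47) mm in winder axes, against the end wall at 147 mm. After that the arm hid most of it.
- **Post:** I drew it about 59 mm by the wing. It crept forward 1.35 mm when the fingers first took hold, so I backed it off before locking.
- **Lever:** I squeezed it with 60 N until the fingers stopped. The opening settled at 39.4–39.6 mm, below the stated 42 mm, so I take it as fully shut, but only from the opening and the picture.
- **Last check:** The pointer read −15.3 to −16.0 mm along the rail and the nose about −16.0 mm, and both held still for a second. The wrist force was about 18 N.
- **Disagreement:** The scene camera placed things 3–5 mm off from the top camera along the rail. I corrected for this with the scale ticks seen in both views, so I trust the alignment to about 1 mm, no better.

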